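# Recharge the drying pot under the shelf panel

### The job

Put fresh drying cassettes under the cabinet's ash shelf insert: turn both dark steel buttons a quarter turn aside and leave them so, then lift the white panel out by its grip and lay it flat in the middle of the tan mat. After that put every blue cassette on the table into the grey pot in the well, then set the round orange cover on the pot so that it sits seated and level. Leave the ornaments, the hygrometer and the wax tin where they stand.

Things in the scene. Friction and masses are not known exactly. Their poses are not given: they have to be found in the camera images.
- insert: the ash shelf insert lifted out of the wall cabinet: a fixed box 220 (x) by 270 (y) by 104 mm high, origin at the centre of its underside, z up. In its top is a square rebate 169 mm wide and 8 mm deep that holds the panel; below it a well 144 mm square, centred, with the pot sunk in it; round the pot a plywood deck lies 22 mm below the insert's top
- btn_left (a joint): left (+y of the insert) dark steel turn button, rad, anticlockwise seen from above is positive; it starts within 0.3 of 0, where the bar lies along the insert's y and overlaps the panel's edge by 16 mm. It turns either way to 1.75, stays where it is left (0.04 N m of friction), and is clear of the panel from about 1.2 (a quarter turn is 1.57)
- btn_right (a joint): right (-y of the insert) dark steel turn button, the same: rad, anticlockwise seen from above is positive, starts within 0.3 of 0
- btn_left_grip (a point): point on the left button's pivot axis, in its thumb ridge, 20 mm above the insert's top, 102 mm to +y of the insert's centre; turns with the button, own y along the bar. The bar is 72 mm long, 14 wide, its upper face 12 mm above the insert's top; on it stands the thumb ridge, 40 mm long, 12 thick, top 28 mm above the insert's top
- btn_right_grip (a point): the same point on the right button, 102 mm to -y of the insert's centre
- panel: white square panel 164 by 164 by 8 mm, about 0.25 kg; origin at the centre of its underside, z up. On top in its middle stands a dark wooden grip 60 mm long (along the panel's x), 14 mm thick (y), top 42 mm above the underside. It starts in the insert's rebate, its underside 96 mm above the table
- mat: tan hard silicone mat, 220 by 220 by 4 mm, fixed; origin at the centre of its underside
- pot: grey open drying pot fixed in the insert's well, under the panel: outer radius 60 mm, inner radius 56, 84 high, base 5 thick; origin at the centre of its underside, 6 mm above the table
- pot_rim (a point): centre of the pot's mouth, at rim height: 90 mm above the table, 14 mm below the insert's top, 79 mm above the pot's inner floor; axes as the insert's
- cover: loose round cover of the pot: orange flange of radius 64 mm and 6 mm thick, a white tapered plug below it (8 mm deep, radius 47 at the bottom to 51 at the flange) that goes inside the pot, and a black knob above, 24 mm in diameter, top 34 mm above the flange. Origin at the centre of the plug's underside, z up; 0.14 kg. It starts on the table, knob up
- cover_seat (a point): centre of the cover, at the underside of the flange (8 mm above its origin): it meets point pot_rim when the cover is seated
- cassette1: blue drying cassette with white bands, a block 62 (x) by 30 (y) by 26 mm (z), about 60 g; origin at its middle; two to four of the four cassettes are present, lying flat on the table to the right or behind the mat
- cassette2: blue drying cassette with white bands, a block 62 (x) by 30 (y) by 26 mm (z), about 60 g; origin at its middle; two to four of the four cassettes are present
- cassette3: blue drying cassette with white bands, a block 62 (x) by 30 (y) by 26 mm (z), about 60 g; origin at its middle; two to four of the four cassettes are present
- cassette4: blue drying cassette with white bands, a block 62 (x) by 30 (y) by 26 mm (z), about 60 g; origin at its middle; two to four of the four cassettes are present
- king: ivory-coloured plastic chess king, 48 mm wide, 94 high, ornament: leave alone; origin under its centre
- bishop: ivory-coloured plastic chess bishop, 44 mm wide, 84 high, leave alone
- cottage: red resin cottage, about 95 by 60 mm, 100 high with its chimney, leave alone
- hygrometer: round brass hygrometer lying face up, 68 mm across, 23 high, leave alone
- wax_tin: flat green wax tin with a pale lid, 72 mm across, 32 high, leave alone
Not all that is in view belongs to the job. What is shaped like the cassette2 but yellow is not meant.

How it is judged:
By the outcome, as a careful person would: the job done as asked, in the order asked, and still so for the second after the job is handed in, with the robot touching nothing.
Of cassette1, cassette2, cassette3, cassette4 only 2 to 4 are there at a start; the rules pass over those that are not, and their reading is None.
At some moment in a run one of cassette1, cassette2, cassette3, cassette4, cover may be knocked a few centimetres aside while the robot is not near it.
Once in a run the grip may slacken for a moment while it holds something.
It also fails if it takes over 210 s, if anything falls off the work surface, if the arm or the gripper's body presses on something with over 40 N, if the wrist force passes 120 N, or if a joint passes its speed limit or range.

### The arm

A 6-joint arm with a two-finger parallel gripper is mounted at the origin on the work surface. World frame = base frame: x ahead of the robot, y to its left, z up, the work surface at z = 0. Lengths are in m, angles in rad, forces in N, time in s.
With the tool pointing down it reaches from about 0.35 to 0.775 m from the base axis. Payload 7.3 kg.
Tool frame: the origin (TCP) lies midway between the tips of the shut fingers; the grasp point (between the pads) lies 19 mm behind it (robot.grip_depth is the z of the grasp point in the tool frame, in m); z points along the fingers, y is the line along which they close (so a half turn about z gives the same grasp; the last joint's range is limited). The gripper opens to 92 mm and grips with 3 to 60 N. Pads are 19 mm wide; open, the fingers measure 130 mm over their backs; the gripper's body (75 mm by 190 mm) begins 47 mm behind the grasp point.
Start: joints at [-1.252, 0.342, 1.524, -0, 1.275, -0.146], TCP at [0.235, -0.469, 0.227] pointing down, gripper open.
Joint ranges: [-2.53, 2.53], [-0.77, 2.02], [0.04, 2.7], [-1, 4.14], [0.28, 2.66], [-3.11, 3.11]. Speed limits (rad/s): [2.57, 2.57, 3.14, 3.14, 3.14, 3.14].

### API

Orientations are given as [roll, pitch, yaw] about the fixed x, y, z axes, in that order (R = Rz(yaw) Ry(pitch) Rx(roll)).
In Python, from cell import robot, viewer gives the robot as it stands.
- The arm moves only by the tool step_arm, never from a script. Its argument "increments" is a list of rows, each an object with "delta_pos": the shift along the tool's x, y, z in cm, a list of three; "dr": the turn, a rotation vector about the tool's x, y, z in degrees, a list of three; "fingers": the closure, from -1 (fully open) to 1 (shut), so that 0 is half open. In form: [{"delta_pos": [tx, ty, tz], "dr": [wx, wy, wz], "fingers": fingers}, ...]. A call has exactly 5 rows; each row is the pose to reach, as a shift and turn from the pose commanded when the call began, along the tool's axes at that moment; what a row does not reach only later rows make up. A row lasts 1/8 s, in which the tool goes at most 62.5 mm and 10.7 degrees, less where a joint would pass 70% of its speed; a pose out of reach is approached as far as the arm can. A call with a gripper value outside its range is refused whole. The fingers move at their own pace and stop on an object; "newtons" is the grip in N (left out, the last holds). Time passes only in rows, so rows that repeat a pose let the fingers close, or fill a call up. It gives the time, the measured TCP pose, the force, the opening and the grip force at its end, in the units of the state.
- robot.observe(): the state, without advancing time (a new reading comes with each control period).
- viewer.read_camera(name): name is "scene" or "top" or "wrist"; returns the picture (384x512x3 uint8, red, green, blue); there is no depth.
- viewer.camera_params(name): a dict with "K" (3x3 intrinsics, pixels), "k1" (the pictures are not rectified: a ray, as slopes to the right and down, at radius r is drawn at 1 + k1 r^2 times it, then the intrinsics apply), "T" (4x4, takes a point from camera to world coordinates). Camera axes: x right, y down, z forward; pixel columns grow to the right and rows downward; lengths in m; the calibration is good to about 2 mm. A picture is of the moment at which its call begins: read the wrist's pose just before it. camera_params takes no time and is no camera call; for the wrist camera it gives the pose at the moment of the call.
- robot.hand_in(): hands the job in; it is judged then, once.
The state is a dict: "time": time; "qpos": joint angles; "qvel": joint speeds; "joint_efforts": joint torques, N m; "tool_pos": TCP position; "tool_rot": TCP orientation; "contact_force": force on the tool from outside, world axes, zero at the start; "torque": the same for the moment, N m; "opening": finger opening in m; "grip_force": force on a finger pad.
Only numpy, scipy, OpenCV 4.12 (cv2) and the standard library are available. Lean on these libraries where they do the work, as an engineer would, in place of code of your own. Each camera call takes 0.05 s, during which the arm holds its last target. There are 200 camera calls.

## Working session

There is one attempt and no reset: what is moved stays moved. The work goes in short steps, Python scripts to look and compute and a tool call to move; the robot and the scene stay as the last step left them, time stands still between calls to the robot, and variables do not carry over. Pictures are saved under pics/ and viewed, at most 14 in all, crops included, and the job is handed in when it is done.

Besides the shell and the picture viewer there is one more tool, called after ">>>" as name([rows], argument=value, ...), one row to a line, values as JSON. step_arm: Moves the arm, as the interface text tells. Its arguments: {"type":"object","properties":{"increments":{"type":"array"},"newtons":{"type":"number"}},"required":["increments"]}

```bash
mkdir -p pics; ls; cat > h.py <<'E'
import numpy as np, cv2
from cell import robot, viewer
def shot(name,f=None):
    P=viewer.camera_params(name); im=viewer.read_camera(name)
    if f: cv2.imwrite('pics/'+f,im[:,:,::-1])
    return P,im
def world(P,px,z):
    K=np.array(P['K']);d=np.zeros(2)
    u=np.array([(px[0]-K[0,2])/K[0,0],(px[1]-K[1,2])/K[1,1]]);s=u.copy()
    for _ in range(20): s=u/(1+P['k1']*(s@s))
    T=np.array(P['T']);r=T[:3,:3]@np.array([s[0],s[1],1]);o=T[:3,3]
    return o+r*(z-o[2])/r[2]
def pix(P,p):
    T=np.array(P['T']);c=T[:3,:3].T@(np.array(p)-T[:3,3]);s=c[:2]/c[2];s=s*(1+P['k1']*(s@s));K=np.array(P['K'])
    return np.array([K[0,0]*s[0]+K[0,2],K[1,1]*s[1]+K[1,2]])
E
python3 - <<'E'
from h import *
a=shot('scene');b=shot('top')
np.set_printoptions(precision=4,suppress=True)
for n,(P,im) in (('scene',a),('top',b)):
    print(n,P); cv2.imwrite(f'pics/{n}0.png',cv2.resize(im[:,:,::-1],(800,600),interpolation=cv2.INTER_CUBIC))
print(robot.observe())
E
```

```text
pics
scene {'K': array([[366.4403,   0.    , 252.235 ],
       [  0.    , 366.4403, 190.7992],
       [  0.    ,   0.    ,   1.    ]]), 'k1': 0.0032518360462195127, 'T': array([[-0.207 ,  0.5499, -0.8092,  1.3668],
       [ 0.9783,  0.1095, -0.1758,  0.1389],
       [-0.0081, -0.828 , -0.5607,  0.6673],
       [ 0.    ,  0.    ,  0.    ,  1.    ]])}
top {'K': array([[372.1052,   0.    , 259.8636],
       [  0.    , 372.1052, 191.8874],
       [  0.    ,   0.    ,   1.    ]]), 'k1': -0.026058026574267795, 'T': array([[-0.0198, -0.9932,  0.1149,  0.4344],
       [-0.9996,  0.0217,  0.0161, -0.0329],
       [-0.0184, -0.1146, -0.9932,  1.0945],
       [ 0.    ,  0.    ,  0.    ,  1.    ]])}
{'time': 0.1, 'qpos': array([-1.252 ,  0.3426,  1.5249, -0.    ,  1.2754, -0.146 ]), 'qvel': array([-0.0004, -0.0007, -0.0032,  0.0015,  0.0001,  0.0006]), 'joint_efforts': array([  0.0018, -43.2004, -24.4693,   0.0719,   0.0525,  -0.    ]), 'tool_pos': array([ 0.2352, -0.469 ,  0.2261]), 'tool_rot': array([-3.1403, -0.0002,  0.4648]), 'contact_force': array([-0.6809, -0.1215, -0.1548]), 'torque': array([-0.0667, -0.0157, -0.0134]), 'grip_force': 0.0, 'opening': 0.09196769922050838}
```

View pics/top0.png

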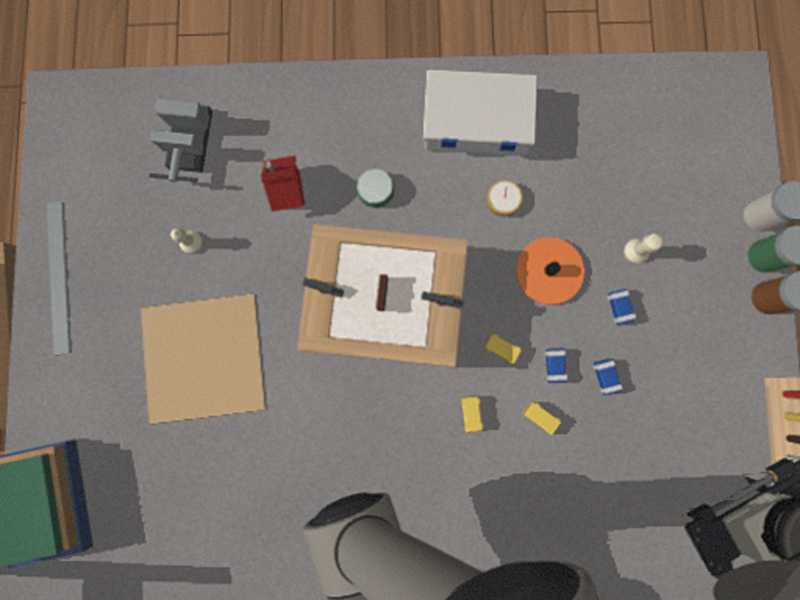

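View pics/scene0.png

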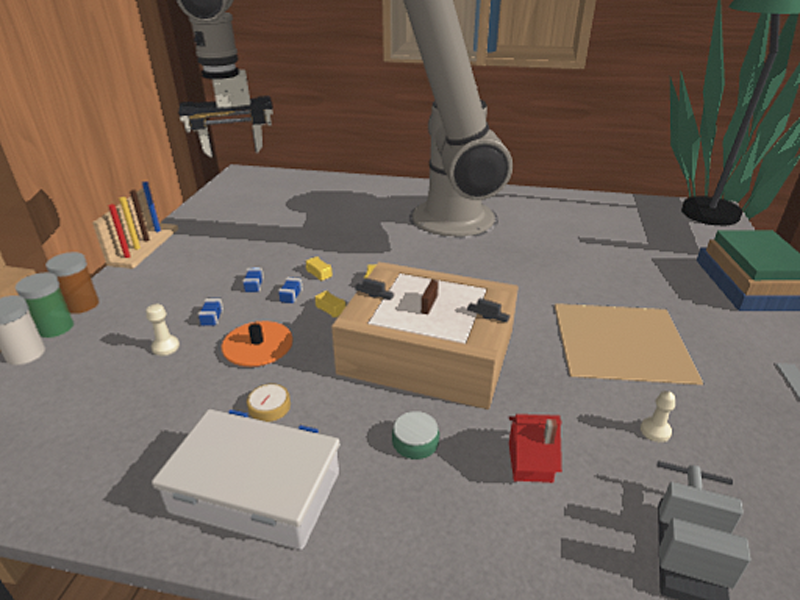

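The top view shows three blue cassettes, at (621,307), (556,365) and (608,376). The orange cover is at (551,271), the insert at (385,295) and the mat at (203,358). The yellow blocks at (503,349), (472,414) and (542,418) are lookalikes and not meant. The blue spots at the white box, (448,143) and (508,146), look like latches, so I'll check them in a crop.

```bash
cat > m.py <<'E'
from h import *
np.set_printoptions(precision=4,suppress=True)
def blobs(P,im,mask,z,amin=60,roi=None):
    m=mask.astype(np.uint8)
    if roi: k=np.zeros_like(m);k[roi[1]:roi[3],roi[0]:roi[2]]=1;m&=k
    m=cv2.morphologyEx(m,cv2.MORPH_CLOSE,np.ones((3,3)))
    out=[]
    for c in cv2.findContours(m,cv2.RETR_EXTERNAL,cv2.CHAIN_APPROX_NONE)[0]:
        if cv2.contourArea(c)<amin: continue
        W=np.array([world(P,p,z)[:2] for p in c[:,0,:].astype(float)],np.float32)*1000
        (cx,cy),(w,h),a=cv2.minAreaRect(W.astype(np.float32))
        out.append((np.round([cx,cy,w,h,a],1),c[:,0].mean(0).round()))
    return out
def hsv(im): return cv2.cvtColor(im,cv2.COLOR_RGB2HSV).astype(int)
E
python3 - <<'E'
from m import *
P,im=shot('top');h=hsv(im);H,S,V=h[...,0],h[...,1],h[...,2]
for n,m,z,roi in (('blue',(H>105)&(H<125)&(S>130),.026,(230,80,512,300)),('orange',(H<12)&(S>180)&(V>150),.014,(310,130,400,220)),
 ('mat',(H>10)&(H<25)&(S>70)&(V>120),.004,(80,170,175,280)),('panel',(S<45)&(V>150),.104,(190,140,300,235)),('insert',(((H>8)&(H<25)&(S>60)&(V>120))|((S<45)&(V>150))),.104,(185,140,303,240)),
 ('btn',(V<75),.112,(190,170,305,205))):
    print(n)
    for b in blobs(P,im,m,z,25,roi): print(*b)
for z,p in((.124,(205,184)),(.124,(283,191))): print(world(P,p,z))
a=im[75:235,180:440];cv2.imwrite('pics/c1.png',cv2.resize(a[:,:,::-1],(800,492),interpolation=cv2.INTER_CUBIC))
E
```

```text
blue
[ 409.6 -377.6   32.    33.9   12.8] [388. 241.]
[ 432.9 -285.5   31.3   31.1   88.8] [355. 234.]
[ 537.7 -410.9   30.6   34.4   12.7] [397. 196.]
[ 850.4 -215.7   24.    12.4   88.6] [325.  93.]
[ 859.5 -102.7   23.9   12.5   88.5] [287.  91.]
orange
mat
[459.5 372.5 219.5 219.5   5.9] [129. 229.]
panel
[560.5  24.1 165.3 165.4  82.8] [244. 188.]
insert
[560.5  23.8 271.1 221.1  82.7] [244. 188.]
btn
[547.2 -79.   68.1  14.1  78.4] [283. 191.]
[573.4 124.   67.4  15.   74.7] [207. 184.]
[560.9  23.   10.6  57.2  81.6] [245. 188.]
[0.5708 0.1272 0.124 ]
[ 0.5477 -0.078   0.124 ]
```

View pics/c1.png

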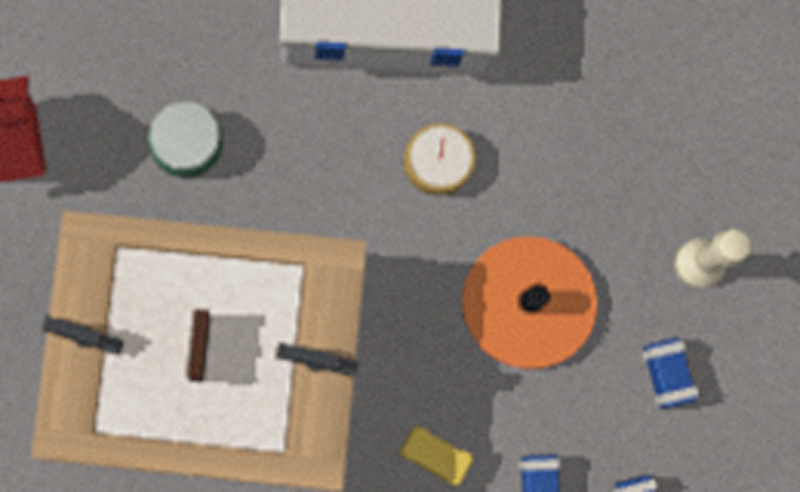

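The crop confirms that the blue spots are latches on the white box, with no bands. So there are three cassettes, and the cover is at about (352,173) in the native picture. The sizes fit: mat 219.5 mm, panel 165 mm, insert 271×221 mm with yaw −7.3°, and button spacing 204 mm.

```bash
cat > plan.py <<'E'
from h import *
# waypoints: x,y,z (m), yaw deg ; prints per-leg tool-frame delta (cm) and turn about tool z (deg), tool pointing down
def plan(*wp,start=None):
    s=robot.observe()
    if start is None: start=(*s['tool_pos'],np.degrees(s['tool_rot'][2]))
    print('t',round(s['time'],2),'pose',np.round(start,4),'rp',np.round(s['tool_rot'][:2],4),'open',round(s['opening'],4))
    for w in wp:
        y=np.radians(start[3]);d=(np.array(w[:3])-np.array(start[:3]))*100
        t=[d[0]*np.cos(y)+d[1]*np.sin(y),d[0]*np.sin(y)-d[1]*np.cos(y),-d[2]]
        w6=np.radians(w[3]);q6=np.arctan2(w[1],w[0])+np.pi/2-w6
        print(np.round(t,2),'dr',round(-(w[3]-start[3]),1),'rows',round(max(np.linalg.norm(d)/6.25,abs(w[3]-start[3])/10.7),1),'q6',round(q6,2))
        start=w
E
python3 - <<'E'
from plan import *
P=viewer.camera_params('top');print(world(P,(352.2,173.1),.014))
plan((.40,-.25,.226,60),(.5475,-.0775,.20,78.5),(.5475,-.0775,.112,78.5))
E
```

```text
[ 0.6089302  -0.28727676  0.014     ]
t 0.15 pose [ 0.2352 -0.469   0.2262 26.6276] rp [-3.1404e+00 -2.0000e-04] open 0.0916
[ 2.454e+01 -1.219e+01  2.000e-02] dr -33.4 rows 4.4 q6 -0.04
[22.31  4.15  2.6 ] dr -18.5 rows 3.7 q6 0.06
[0.  0.  8.8] dr -0.0 rows 1.4 q6 0.06
```

>>> step_arm([
  {"delta_pos": [4.9, -2.4, 0], "dr": [0, 0, -6.7], "fingers": 0},
  {"delta_pos": [9.8, -4.9, 0], "dr": [0, 0, -13.4], "fingers": 0},
  {"delta_pos": [14.7, -7.3, 0], "dr": [0, 0, -20], "fingers": 0},
  {"delta_pos": [19.6, -9.8, 0], "dr": [0, 0, -26.7], "fingers": 0},
  {"delta_pos": [24.5, -12.2, 0], "dr": [0, 0, -33.4], "fingers": 0},
], newtons=40)

```text
time: 0.78
tool_pos: [0.4004, -0.2489, 0.2267]
tool_rot: [-3.142, 0.0, 1.051]
contact_force: [0.4, -0.3, -0.1]
opening: 0.0481
grip_force: 0.0
```

>>> step_arm([
  {"delta_pos": [6, 1.1, 0.7], "dr": [0, 0, -5], "fingers": 0},
  {"delta_pos": [12, 2.2, 1.4], "dr": [0, 0, -10], "fingers": 0},
  {"delta_pos": [18, 3.3, 2.1], "dr": [0, 0, -15], "fingers": 0},
  {"delta_pos": [22.3, 4.15, 2.6], "dr": [0, 0, -18.5], "fingers": 0},
  {"delta_pos": [22.3, 4.15, 2.6], "dr": [0, 0, -18.5], "fingers": 0},
])

```text
time: 1.4
tool_pos: [0.5479, -0.0755, 0.1996]
tool_rot: [-3.14, -0.0, 1.375]
contact_force: [-0.5, -0.4, 0.3]
opening: 0.0459
grip_force: 0.0
```

```bash
python3 - <<'E'
from plan import *
plan((.5475,-.0775,.112,78.5))
P,im=shot('wrist','w1.png');print(pix(P,(.5475,-.0775,.132)),pix(P,(.5475,-.0775,.116)), pix(P,(.5561,-.035,.116)))
E
```

```text
t 1.4 pose [ 5.47900e-01 -7.55000e-02  1.99600e-01  7.87857e+01] rp [-3.1402e+00 -5.0000e-04] open 0.0459
[-0.21 -0.    8.76] dr 0.3 rows 1.4 q6 0.06
[252.0056326  212.64875388] [252.01858056 205.54872968] [252.2305792  151.84575407]
```

View pics/w1.png

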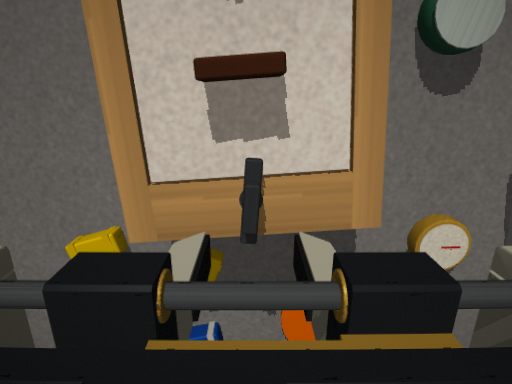

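The wrist view shows the right button's bar running from (254,158) to (249,242), lined up between the fingers, so I'll descend.

>>> step_arm([
  {"delta_pos": [-0.1, 0, 4], "dr": [0, 0, 0.3], "fingers": 0},
  {"delta_pos": [-0.1, 0, 7.5], "dr": [0, 0, 0.3], "fingers": 0},
  {"delta_pos": [-0.1, 0, 8.8], "dr": [0, 0, 0.3], "fingers": 0},
  {"delta_pos": [-0.1, 0, 8.8], "dr": [0, 0, 0.3], "fingers": 0},
  {"delta_pos": [-0.1, 0, 8.8], "dr": [0, 0, 0.3], "fingers": 1},
])

```text
time: 2.08
tool_pos: [0.5476, -0.0796, 0.1142]
tool_rot: [3.139, 0.0, 1.365]
contact_force: [-0.7, 0.9, 0.2]
opening: 0.0401
grip_force: 0.0
```

>>> step_arm([
  {"delta_pos": [0, 0, 0], "dr": [0, 0, 0], "fingers": 1},
  {"delta_pos": [0, 0, 0], "dr": [0, 0, 0], "fingers": 1},
  {"delta_pos": [0, 0, 0], "dr": [0, 0, 0], "fingers": 1},
  {"delta_pos": [0, 0, 0], "dr": [0, 0, 0], "fingers": 1},
  {"delta_pos": [0, 0, 0], "dr": [0, 0, 0], "fingers": 1},
])

```text
time: 2.7
tool_pos: [0.5464, -0.0789, 0.1131]
tool_rot: [-3.141, 0.0, 1.366]
contact_force: [-3.9, -0.0, 4.8]
opening: 0.0124
grip_force: 39.8
```

>>> step_arm([
  {"delta_pos": [0, 0, 0], "dr": [0, 0, 10], "fingers": 1},
  {"delta_pos": [0, 0, 0], "dr": [0, 0, 20], "fingers": 1},
  {"delta_pos": [0, 0, 0], "dr": [0, 0, 30], "fingers": 1},
  {"delta_pos": [0, 0, 0], "dr": [0, 0, 40], "fingers": 1},
  {"delta_pos": [0, 0, 0], "dr": [0, 0, 45], "fingers": 1},
])

```text
time: 3.32
tool_pos: [0.5455, -0.0783, 0.1131]
tool_rot: [-3.139, 0.002, 0.576]
contact_force: [-7.2, 2.7, 8.2]
opening: 0.0127
grip_force: 39.8
```

>>> step_arm([
  {"delta_pos": [0, 0, 0], "dr": [0, 0, 10], "fingers": 1},
  {"delta_pos": [0, 0, 0], "dr": [0, 0, 20], "fingers": 1},
  {"delta_pos": [0, 0, 0], "dr": [0, 0, 30], "fingers": 1},
  {"delta_pos": [0, 0, 0], "dr": [0, 0, 40], "fingers": 1},
  {"delta_pos": [0, 0, 0], "dr": [0, 0, 42], "fingers": 1},
])

```text
time: 3.95
tool_pos: [0.5453, -0.0773, 0.1131]
tool_rot: [-3.14, 0.003, -0.155]
contact_force: [-7.0, 6.1, 9.4]
opening: 0.0123
grip_force: 39.8
```

>>> step_arm([
  {"delta_pos": [0, 0, 0], "dr": [0, 0, 0], "fingers": 1},
  {"delta_pos": [0, 0, 0], "dr": [0, 0, 0], "fingers": 0},
  {"delta_pos": [0, 0, 0], "dr": [0, 0, 0], "fingers": 0},
  {"delta_pos": [0, 0, 0], "dr": [0, 0, 0], "fingers": 0},
  {"delta_pos": [0, 0, -4], "dr": [0, 0, 0], "fingers": 0},
])

```text
time: 4.58
tool_pos: [0.5451, -0.0786, 0.1503]
tool_rot: [-3.141, 0.007, -0.153]
contact_force: [0.4, 0.3, 0.3]
opening: 0.0448
grip_force: 0.0
```

```bash
python3 - <<'E'
from plan import *
plan((.56,.024,.20,40),(.573,.1255,.20,74.7),(.573,.1255,.112,74.7))
E
```

```text
t 4.58 pose [ 0.5451 -0.0786  0.1503 -8.7835] rp [-3.1409  0.0068] open 0.0448
[ -0.09 -10.37  -4.97] dr -48.8 rows 4.6 q6 0.92
[ 7.52 -6.94 -0.  ] dr -34.7 rows 3.2 q6 0.48
[0.  0.  8.8] dr -0.0 rows 1.4 q6 0.48
```

>>> step_arm([
  {"delta_pos": [0, -1, -5], "dr": [0, 0, -9.8], "fingers": 0},
  {"delta_pos": [0, -4, -5], "dr": [0, 0, -19.6], "fingers": 0},
  {"delta_pos": [0, -7, -5], "dr": [0, 0, -29.4], "fingers": 0},
  {"delta_pos": [-0.1, -10.4, -5], "dr": [0, 0, -39.2], "fingers": 0},
  {"delta_pos": [-0.1, -10.4, -5], "dr": [0, 0, -48.8], "fingers": 0},
])

```text
time: 5.2
tool_pos: [0.5619, 0.026, 0.2026]
tool_rot: [-3.141, -0.0, 0.707]
contact_force: [-0.0, -0.8, 0.2]
opening: 0.0458
grip_force: 0.0
```

>>> step_arm([
  {"delta_pos": [3, -2.8, 0], "dr": [0, 0, -10], "fingers": 0},
  {"delta_pos": [6, -5.5, 0], "dr": [0, 0, -20], "fingers": 0},
  {"delta_pos": [7.5, -6.9, 0], "dr": [0, 0, -30], "fingers": 0},
  {"delta_pos": [7.5, -6.9, 0], "dr": [0, 0, -34.7], "fingers": 0},
  {"delta_pos": [7.5, -6.9, 0], "dr": [0, 0, -34.7], "fingers": 0},
])

```text
time: 5.82
tool_pos: [0.5748, 0.1252, 0.2025]
tool_rot: [-3.142, 0.0, 1.304]
contact_force: [0.7, -0.9, -0.3]
opening: 0.0459
grip_force: 0.0
```

```bash
python3 - <<'E'
from plan import *
plan((.573,.1255,.112,74.7))
P,im=shot('wrist','w2.png');print(pix(P,(.573,.1255,.132)),pix(P,(.573,.1255,.116)))
P,im=shot('top');cv2.imwrite('pics/w2.png',np.hstack([im[150:250,180:310],im[150:250,180:310]])) if 0 else None
E
```

```text
t 5.83 pose [ 0.5748  0.1252  0.2025 74.7076] rp [-3.1416e+00  2.0000e-04] open 0.0459
[-0.02 -0.18  9.05] dr 0.0 rows 1.4 q6 0.48
[249.6842862  208.92230625] [249.80990595 202.08686968]
```

View pics/w2.png

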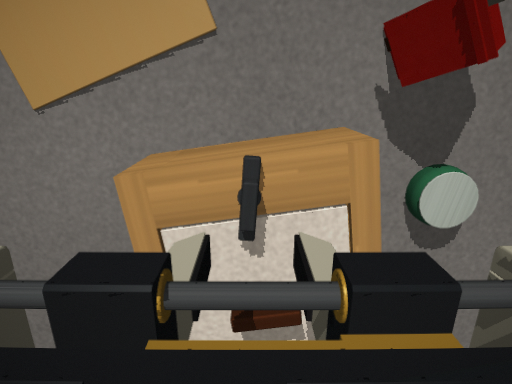

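The left button's bar runs from (252,156) to (247,240), centred as before. I'll descend, grip and turn it.

>>> step_arm([
  {"delta_pos": [0, -0.2, 4], "dr": [0, 0, 0], "fingers": 0},
  {"delta_pos": [0, -0.2, 7.5], "dr": [0, 0, 0], "fingers": 0},
  {"delta_pos": [0, -0.2, 9], "dr": [0, 0, 0], "fingers": 0},
  {"delta_pos": [0, -0.2, 9], "dr": [0, 0, 0], "fingers": 0},
  {"delta_pos": [0, -0.2, 9], "dr": [0, 0, 0], "fingers": 1},
])

```text
time: 6.55
tool_pos: [0.5738, 0.1255, 0.1141]
tool_rot: [3.139, -0.001, 1.304]
contact_force: [1.0, -0.1, 0.6]
opening: 0.0398
grip_force: 0.0
```

>>> step_arm([
  {"delta_pos": [0, 0, 0], "dr": [0, 0, 0], "fingers": 1},
  {"delta_pos": [0, 0, 0], "dr": [0, 0, 0], "fingers": 1},
  {"delta_pos": [0, 0, 0], "dr": [0, 0, 0], "fingers": 1},
  {"delta_pos": [0, 0, 0], "dr": [0, 0, 0], "fingers": 1},
  {"delta_pos": [0, 0, 0], "dr": [0, 0, 0], "fingers": 1},
])

```text
time: 7.18
tool_pos: [0.5726, 0.1257, 0.1132]
tool_rot: [-3.142, -0.0, 1.304]
contact_force: [-3.4, 1.2, 6.1]
opening: 0.0128
grip_force: 39.6
```

>>> step_arm([
  {"delta_pos": [0, 0, 0], "dr": [0, 0, 10], "fingers": 1},
  {"delta_pos": [0, 0, 0], "dr": [0, 0, 20], "fingers": 1},
  {"delta_pos": [0, 0, 0], "dr": [0, 0, 30], "fingers": 1},
  {"delta_pos": [0, 0, 0], "dr": [0, 0, 40], "fingers": 1},
  {"delta_pos": [0, 0, 0], "dr": [0, 0, 44], "fingers": 1},
])

```text
time: 7.8
tool_pos: [0.5731, 0.1253, 0.1132]
tool_rot: [3.141, -0.001, 0.533]
contact_force: [-2.3, -0.8, 4.7]
opening: 0.0126
grip_force: 39.6
```

>>> step_arm([
  {"delta_pos": [0, 0, 0], "dr": [0, 0, 10], "fingers": 1},
  {"delta_pos": [0, 0, 0], "dr": [0, 0, 20], "fingers": 1},
  {"delta_pos": [0, 0, 0], "dr": [0, 0, 30], "fingers": 1},
  {"delta_pos": [0, 0, 0], "dr": [0, 0, 40], "fingers": 1},
  {"delta_pos": [0, 0, 0], "dr": [0, 0, 40], "fingers": 1},
])

```text
time: 8.43
tool_pos: [0.5732, 0.1248, 0.1132]
tool_rot: [3.14, -0.001, -0.161]
contact_force: [-0.6, -2.7, 5.8]
opening: 0.0126
grip_force: 39.6
```

>>> step_arm([
  {"delta_pos": [0, 0, 0], "dr": [0, 0, 0], "fingers": 1},
  {"delta_pos": [0, 0, 0], "dr": [0, 0, 0], "fingers": 0},
  {"delta_pos": [0, 0, 0], "dr": [0, 0, 0], "fingers": 0},
  {"delta_pos": [0, 0, 0], "dr": [0, 0, 0], "fingers": 0},
  {"delta_pos": [0, 0, -5], "dr": [0, 0, 0], "fingers": 0},
])

```text
time: 9.05
tool_pos: [0.5703, 0.1255, 0.1593]
tool_rot: [3.139, 0.009, -0.161]
contact_force: [1.3, 1.4, 0.4]
opening: 0.0448
grip_force: 0.0
```

```bash
python3 - <<'E'
from plan import *
plan((.5605,.024,.165,-7.3),(.5605,.024,.109,-7.3))
E
```

```text
t 9.05 pose [ 0.5703  0.1255  0.1593 -9.2308] rp [3.1394 0.009 ] open 0.0448
[ 0.66 10.18 -0.57] dr -1.9 rows 1.6 q6 1.74
[ 0.  -0.   5.6] dr -0.0 rows 0.9 q6 1.74
```

>>> step_arm([
  {"delta_pos": [0, 0, -1.5], "dr": [0, 0, 0], "fingers": 0},
  {"delta_pos": [0.4, 5, -2], "dr": [0, 0, -1], "fingers": 0},
  {"delta_pos": [0.6, 10, -2], "dr": [0, 0, -1.9], "fingers": 0},
  {"delta_pos": [0.6, 10.2, -2], "dr": [0, 0, -1.9], "fingers": 0},
  {"delta_pos": [0.6, 10.2, -2], "dr": [0, 0, -1.9], "fingers": 0},
])

```text
time: 9.68
tool_pos: [0.5622, 0.0242, 0.1824]
tool_rot: [-3.141, 0.001, -0.129]
contact_force: [1.2, 0.2, 1.0]
opening: 0.0462
grip_force: 0.0
```

```bash
python3 - <<'E'
from plan import *
plan((.5605,.024,.109,-7.3))
P,im=shot('wrist','w3.png');print(pix(P,(.5605,.024,.138)))
E
```

```text
t 9.68 pose [ 0.5622  0.0242  0.1824 -7.4048] rp [-3.1411e+00  5.0000e-04] open 0.0462
[-0.17  0.05  7.34] dr -0.1 rows 1.2 q6 1.74
[254.7504653  221.81335524]
```

View pics/w3.png

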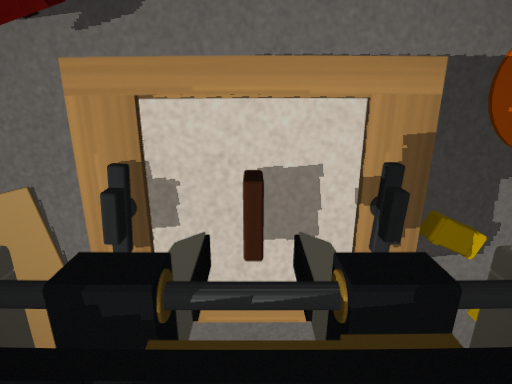

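Both buttons lie along the insert's x, at about (118,208) and (388,208), clear of the panel. The grip, at (253,215), is centred between the fingers.

>>> step_arm([
  {"delta_pos": [-0.1, 0, 3], "dr": [0, 0, 0], "fingers": 0},
  {"delta_pos": [-0.1, 0, 6], "dr": [0, 0, 0], "fingers": 0},
  {"delta_pos": [-0.1, 0, 7.3], "dr": [0, 0, 0], "fingers": 0},
  {"delta_pos": [-0.1, 0, 7.3], "dr": [0, 0, 0], "fingers": 0},
  {"delta_pos": [-0.1, 0, 7.3], "dr": [0, 0, 0], "fingers": 1},
], newtons=50)

```text
time: 10.35
tool_pos: [0.5621, 0.0243, 0.1108]
tool_rot: [-3.142, -0.002, -0.128]
contact_force: [-0.2, 0.5, 0.5]
opening: 0.04
grip_force: 0.0
```

>>> step_arm([
  {"delta_pos": [0, 0, 0], "dr": [0, 0, 0], "fingers": 1},
  {"delta_pos": [0, 0, 0], "dr": [0, 0, 0], "fingers": 1},
  {"delta_pos": [0, 0, 0], "dr": [0, 0, 0], "fingers": 1},
  {"delta_pos": [0, 0, 0], "dr": [0, 0, 0], "fingers": 1},
  {"delta_pos": [0, 0, 0], "dr": [0, 0, 0], "fingers": 1},
])

```text
time: 10.98
tool_pos: [0.5615, 0.0239, 0.1102]
tool_rot: [3.141, -0.001, -0.129]
contact_force: [-1.6, -1.5, 5.1]
opening: 0.0134
grip_force: 50.0
```

>>> step_arm([
  {"delta_pos": [0, 0, -1], "dr": [0, 0, 0], "fingers": 1},
  {"delta_pos": [0, 0, -2], "dr": [0, 0, 0], "fingers": 1},
  {"delta_pos": [0, 0, -3.5], "dr": [0, 0, 0], "fingers": 1},
  {"delta_pos": [0, 0, -5], "dr": [0, 0, 0], "fingers": 1},
  {"delta_pos": [0, 0, -6], "dr": [0, 0, 0], "fingers": 1},
])

```text
time: 11.6
tool_pos: [0.5617, 0.0241, 0.1712]
tool_rot: [-3.142, -0.002, -0.129]
contact_force: [0.2, -0.4, -3.5]
opening: 0.0138
grip_force: 50.0
```

```bash
python3 - <<'E'
from plan import *
plan((.4595,.3725,.17,5.9),(.4595,.3725,.026,5.9))
print(robot.observe()['contact_force'])
E
```

```text
t 11.6 pose [ 0.5617  0.0241  0.1712 -7.3681] rp [-3.1416e+00 -1.6000e-03] open 0.0138
[-14.6  -33.25   0.12] dr -13.3 rows 5.8 q6 2.15
[ 0.   0.  14.4] dr -0.0 rows 2.3 q6 2.15
[ 0.15571343 -0.3519583  -3.51230392]
```

>>> step_arm([
  {"delta_pos": [-1.5, -3.3, -0.5], "dr": [0, 0, 0], "fingers": 1},
  {"delta_pos": [-4, -9, -0.5], "dr": [0, 0, 0], "fingers": 1},
  {"delta_pos": [-6.5, -14.8, -0.5], "dr": [0, 0, 0], "fingers": 1},
  {"delta_pos": [-9, -20.5, -0.5], "dr": [0, 0, 0], "fingers": 1},
  {"delta_pos": [-11, -25, -0.5], "dr": [0, 0, 0], "fingers": 1},
])

```text
time: 12.22
tool_pos: [0.4833, 0.2883, 0.1752]
tool_rot: [-3.141, -0.0, -0.128]
contact_force: [0.1, -0.3, -2.6]
opening: 0.014
grip_force: 50.0
```

>>> step_arm([
  {"delta_pos": [-2, -4.5, 0], "dr": [0, 0, -4], "fingers": 1},
  {"delta_pos": [-3.2, -7.5, 0], "dr": [0, 0, -9], "fingers": 1},
  {"delta_pos": [-3.6, -8.2, 0.5], "dr": [0, 0, -13.3], "fingers": 1},
  {"delta_pos": [-3.6, -8.2, 4], "dr": [0, 0, -13.3], "fingers": 1},
  {"delta_pos": [-3.6, -8.2, 8], "dr": [0, 0, -13.3], "fingers": 1},
])

```text
time: 12.85
tool_pos: [0.4594, 0.3727, 0.0948]
tool_rot: [-3.141, -0.002, 0.104]
contact_force: [-0.8, 0.2, -3.4]
opening: 0.0135
grip_force: 50.0
```

```bash
python3 - <<'E'
from plan import *
plan((.4595,.3725,.025,5.9),(.4595,.3725,.018,5.9))
print(robot.observe()['contact_force'])
P,im=shot('scene','s4.png')
E
```

```text
t 12.85 pose [0.4594 0.3727 0.0948 5.9668] rp [-3.1407e+00 -2.1000e-03] open 0.0135
[0.   0.02 6.98] dr 0.1 rows 1.1 q6 2.15
[0.  0.  0.7] dr -0.0 rows 0.1 q6 2.15
[-0.8344737   0.21047991 -3.36418676]
```

View pics/s4.png

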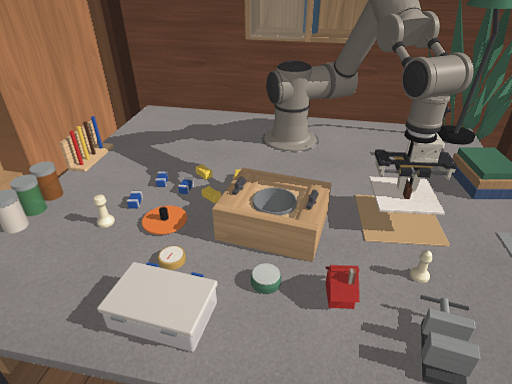

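The panel hangs level over the mat at about (405,192), and the pot is open at (275,202). I'll lower it and release.

>>> step_arm([
  {"delta_pos": [0, 0, 3], "dr": [0, 0, 0], "fingers": 1},
  {"delta_pos": [0, 0, 6], "dr": [0, 0, 0], "fingers": 1},
  {"delta_pos": [0, 0, 7], "dr": [0, 0, 0], "fingers": 1},
  {"delta_pos": [0, 0, 7.4], "dr": [0, 0, 0], "fingers": 1},
  {"delta_pos": [0, 0, 7.7], "dr": [0, 0, 0], "fingers": 1},
])

```text
time: 13.52
tool_pos: [0.4599, 0.3725, 0.0188]
tool_rot: [-3.141, -0.002, 0.103]
contact_force: [0.4, -0.9, -3.2]
opening: 0.0137
grip_force: 50.0
```

>>> step_arm([
  {"delta_pos": [0, 0, 0], "dr": [0, 0, 0], "fingers": 1},
  {"delta_pos": [0, 0, 0], "dr": [0, 0, 0], "fingers": 0},
  {"delta_pos": [0, 0, 0], "dr": [0, 0, 0], "fingers": 0},
  {"delta_pos": [0, 0, 0], "dr": [0, 0, 0], "fingers": 0},
  {"delta_pos": [0, 0, 0], "dr": [0, 0, 0], "fingers": 0},
])

```text
time: 14.15
tool_pos: [0.4592, 0.3721, 0.0178]
tool_rot: [-3.142, -0.0, 0.103]
contact_force: [0.2, 0.3, 0.3]
opening: 0.045
grip_force: 0.0
```

>>> step_arm([
  {"delta_pos": [0, 0, -3], "dr": [0, 0, 0], "fingers": 0},
  {"delta_pos": [0, 0, -7], "dr": [0, 0, 0], "fingers": 0},
  {"delta_pos": [0, 0, -13], "dr": [0, 0, 0], "fingers": 0},
  {"delta_pos": [0, 0, -18], "dr": [0, 0, 0], "fingers": 0},
  {"delta_pos": [0, 0, -18], "dr": [0, 0, 0], "fingers": 0},
])

```text
time: 14.78
tool_pos: [0.461, 0.3733, 0.2025]
tool_rot: [-3.138, -0.009, 0.104]
contact_force: [0.5, -0.4, -0.2]
opening: 0.0461
grip_force: 0.0
```

```bash
cat > look.py <<'E'
from plan import *; from m import *
def table():
    P,im=shot('top');h=hsv(im);H,S,V=h[...,0],h[...,1],h[...,2]
    for n,m,z,roi in (('blue',(H>105)&(H<125)&(S>130),.026,(180,115,512,300)),('orange',(H<14)&(S>150)&(V>90),.014,(180,110,460,300)),('panel',(S<45)&(V>150),.012,(70,160,185,290)),('mat',(S<45)&(V>150)|(H>10)&(H<25)&(S>70)&(V>120),.004,(70,170,185,280))):
        print(n,*[tuple(map(lambda q:q.tolist(),b)) for b in blobs(P,im,m,z,60,roi)])
    return P,im
E
python3 - <<'E'
from look import *
table()
c=(.4329,-.2855)
plan((.45,.1,.2,-40),(.4329,-.2855,.14,-88.8+0),(.4329,-.2855,.012,-1.2))
E
```

```text
blue ([409.0, -377.6, 31.0, 33.3, 11.1], [388.0, 241.0]) ([432.9, -285.5, 31.1, 31.1, 88.8], [355.0, 234.0]) ([537.7, -410.9, 30.6, 34.4, 12.7], [397.0, 196.0])
orange ([609.6, -286.8, 123.1, 124.7, 87.6], [352.0, 173.0]) ([778.0, 200.9, 71.5, 39.2, 0.4], [185.0, 121.0])
panel ([458.7, 372.1, 164.5, 164.7, 5.8], [129.0, 228.0])
mat ([459.2, 373.4, 221.3, 221.7, 5.8], [129.0, 228.0])
t 14.82 pose [0.4598 0.3725 0.1997 5.9348] rp [-3.1398 -0.0039] open 0.0456
[-3.79 27.   -0.03] dr 45.9 rows 4.4 q6 2.49
[23.47 30.63  6.  ] dr 48.8 rows 6.2 q6 2.54
[ 0.  -0.  12.8] dr -87.6 rows 8.2 q6 1.01
```

The panel is centred on the mat to within 1 mm, and the cassettes haven't moved. I'll start with the cassette at (433,−286).

>>> step_arm([
  {"delta_pos": [-0.8, 6.1, 0], "dr": [0, 0, 1.4], "fingers": -0.3},
  {"delta_pos": [-1.7, 12.3, 0], "dr": [0, 0, 2.8], "fingers": -0.3},
  {"delta_pos": [-2.5, 18.5, 0], "dr": [0, 0, 4.2], "fingers": -0.3},
  {"delta_pos": [-3.4, 24.7, 0], "dr": [0, 0, 5.6], "fingers": -0.3},
  {"delta_pos": [-4.2, 30.9, 0], "dr": [0, 0, 7.1], "fingers": -0.3},
], newtons=35)

```text
time: 15.45
tool_pos: [0.448, 0.0589, 0.1963]
tool_rot: [3.141, 0.003, -0.021]
contact_force: [1.1, -0.8, 0.4]
opening: 0.06
grip_force: 0.0
```

>>> step_arm([
  {"delta_pos": [-0.2, 6.2, 0], "dr": [0, 0, 0], "fingers": -0.3},
  {"delta_pos": [-0.4, 12.4, 0], "dr": [0, 0, 0], "fingers": -0.3},
  {"delta_pos": [-0.6, 18.6, 0], "dr": [0, 0, 0], "fingers": -0.3},
  {"delta_pos": [-0.8, 24.8, 0], "dr": [0, 0, 0], "fingers": -0.3},
  {"delta_pos": [-1, 31, 0], "dr": [0, 0, 0], "fingers": -0.3},
])

```text
time: 16.08
tool_pos: [0.4318, -0.2506, 0.1962]
tool_rot: [-3.14, 0.002, -0.021]
contact_force: [1.0, 0.1, 0.8]
opening: 0.0591
grip_force: 0.0
```

>>> step_arm([
  {"delta_pos": [0, 3.5, 3], "dr": [0, 0, 0], "fingers": -0.3},
  {"delta_pos": [0, 3.5, 7], "dr": [0, 0, 0], "fingers": -0.3},
  {"delta_pos": [0, 3.5, 10], "dr": [0, 0, 0], "fingers": -0.3},
  {"delta_pos": [0, 3.5, 10], "dr": [0, 0, 0], "fingers": -0.3},
  {"delta_pos": [0, 3.5, 10], "dr": [0, 0, 0], "fingers": -0.3},
])

```text
time: 16.7
tool_pos: [0.4324, -0.2841, 0.0981]
tool_rot: [3.141, -0.0, -0.02]
contact_force: [0.2, 0.5, 0.9]
opening: 0.0597
grip_force: 0.0
```

```bash
python3 - <<'E'
from look import *
plan((.4329,-.2855,.009,-1.2))
P,im=shot('wrist','w5.png');print(pix(P,(.4329,-.2855,.026)))
h=hsv(im);print(blobs(P,im,(h[...,0]>105)&(h[...,0]<125)&(h[...,1]>130),.026,300))
E
```

```text
t 16.7 pose [ 0.4324 -0.2841  0.0981 -1.1593] rp [ 3.1415 -0.0001] open 0.0597
[0.05 0.14 8.91] dr 0.0 rows 1.4 q6 1.01
[255.6773 205.5048]
[(array([ 411.6, -376.2,   43.2,   33.3,   13.8]), array([371., 229.])), (array([ 440.2, -369.1,   12.9,   32.9,   13.8]), array([366., 194.])), (array([ 432.1, -286.3,   35.2,   29.3,    1.4]), array([257., 206.])), (array([ 462.9, -285.9,   28.8,    9. ,   88.8]), array([255., 167.])), (array([ 536.5, -407.7,   35.6,   38.8,   12.2]), array([435.,  56.])), (array([ 563.8, -401.6,    5.1,   38.8,   14.8]), array([432.,  12.]))]
```

View pics/w5.png

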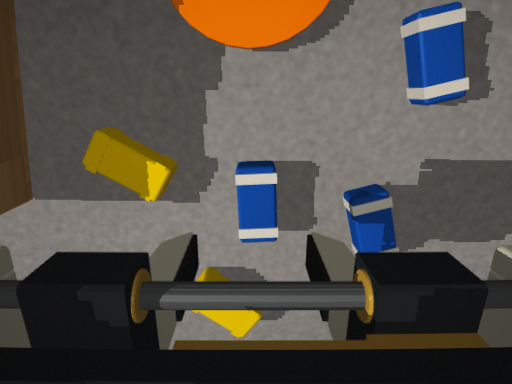

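The blue cassette with white bands at (257,205) is centred. The yellow blocks at (130,165) and (225,300) are clear of the fingers. I'll grasp it.

>>> step_arm([
  {"delta_pos": [0, 0.2, 4], "dr": [0, 0, 0], "fingers": -0.3},
  {"delta_pos": [0, 0.2, 7.5], "dr": [0, 0, 0], "fingers": -0.3},
  {"delta_pos": [0, 0.2, 8.8], "dr": [0, 0, 0], "fingers": -0.3},
  {"delta_pos": [0, 0.2, 8.8], "dr": [0, 0, 0], "fingers": -0.3},
  {"delta_pos": [0, 0.2, 8.8], "dr": [0, 0, 0], "fingers": 1},
])

```text
time: 17.38
tool_pos: [0.4331, -0.2868, 0.0112]
tool_rot: [3.14, -0.002, -0.02]
contact_force: [-0.2, -0.1, 0.7]
opening: 0.054
grip_force: 0.0
```

>>> step_arm([
  {"delta_pos": [0, 0, 0], "dr": [0, 0, 0], "fingers": 1},
  {"delta_pos": [0, 0, 0], "dr": [0, 0, 0], "fingers": 1},
  {"delta_pos": [0, 0, 0], "dr": [0, 0, 0], "fingers": 1},
  {"delta_pos": [0, 0, 0], "dr": [0, 0, 0], "fingers": 1},
  {"delta_pos": [0, 0, 0], "dr": [0, 0, 0], "fingers": 1},
])

```text
time: 18.0
tool_pos: [0.4325, -0.2863, 0.0103]
tool_rot: [3.141, -0.001, -0.02]
contact_force: [-1.6, -0.1, 5.9]
opening: 0.0298
grip_force: 34.8
```

>>> step_arm([
  {"delta_pos": [0, 0, -3], "dr": [0, 0, 0], "fingers": 1},
  {"delta_pos": [0, 0, -7], "dr": [0, 0, 0], "fingers": 1},
  {"delta_pos": [0, 0, -12], "dr": [0, 0, 0], "fingers": 1},
  {"delta_pos": [0, 0, -16], "dr": [0, 0, 0], "fingers": 1},
  {"delta_pos": [0, 0, -18], "dr": [0, 0, 0], "fingers": 1},
])

```text
time: 18.62
tool_pos: [0.4327, -0.2864, 0.192]
tool_rot: [3.14, -0.002, -0.02]
contact_force: [0.1, 0.1, -1.4]
opening: 0.0298
grip_force: 34.8
```

```bash
python3 - <<'E'
from look import *
ex=np.array([.992,-.127]);c=np.array([.5605,.024])
for o in(.017,-.017): print(c+o*ex)
p=c+.017*ex
plan((.49,-.13,.185,42),(*p,.16,82.7),(*p,.044,82.7))
E
```

```text
[0.5774 0.0218]
[0.5436 0.0262]
t 18.62 pose [ 0.4327 -0.2864  0.192  -1.1655] rp [ 3.1395 -0.0024] open 0.0298
[  5.41 -15.75   0.7 ] dr -43.2 rows 4.0 q6 0.58
[16.65 -5.44  2.5 ] dr -40.7 rows 3.8 q6 0.17
[ 0.   0.  11.6] dr -0.0 rows 1.9 q6 0.17
```

>>> step_arm([
  {"delta_pos": [1.1, -3.2, 0.1], "dr": [0, 0, -8.6], "fingers": 1},
  {"delta_pos": [2.2, -6.3, 0.2], "dr": [0, 0, -17.3], "fingers": 1},
  {"delta_pos": [3.3, -9.5, 0.4], "dr": [0, 0, -26], "fingers": 1},
  {"delta_pos": [4.4, -12.7, 0.5], "dr": [0, 0, -34.6], "fingers": 1},
  {"delta_pos": [5.4, -15.7, 0.7], "dr": [0, 0, -43.2], "fingers": 1},
])

```text
time: 19.25
tool_pos: [0.4895, -0.1289, 0.1824]
tool_rot: [-3.141, 0.0, 0.739]
contact_force: [0.2, -0.0, -0.7]
opening: 0.0299
grip_force: 34.8
```

>>> step_arm([
  {"delta_pos": [4, -1.3, 0.5], "dr": [0, 0, -10], "fingers": 1},
  {"delta_pos": [8, -2.6, 1], "dr": [0, 0, -20], "fingers": 1},
  {"delta_pos": [12.5, -4.1, 1.5], "dr": [0, 0, -30], "fingers": 1},
  {"delta_pos": [16.6, -5.4, 2], "dr": [0, 0, -40.7], "fingers": 1},
  {"delta_pos": [16.6, -5.4, 2.5], "dr": [0, 0, -40.7], "fingers": 1},
])

```text
time: 19.88
tool_pos: [0.5771, 0.0236, 0.1568]
tool_rot: [-3.141, -0.0, 1.448]
contact_force: [-0.2, -1.4, -0.5]
opening: 0.0298
grip_force: 34.8
```

```bash
python3 - <<'E'
from look import *
plan((.5774,.0218,.044,82.7))
P,im=shot('wrist','w6.png');print(pix(P,(.5605,.024,.090)))
E
```

```text
t 19.88 pose [ 0.5771  0.0236  0.1568 82.9899] rp [-3.1411 -0.0004] open 0.0298
[-0.18  0.05 11.28] dr 0.3 rows 1.8 q6 0.17
[229.8153 212.4491]
```

View pics/w6.png

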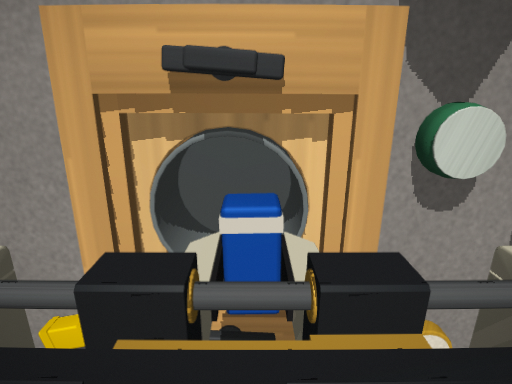

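The cassette is held at (252,260). The pot mouth is centred at about (230,208), where predicted. I'll lower it to one side of the pot and open the fingers a little.

>>> step_arm([
  {"delta_pos": [-0.1, 0, 4], "dr": [0, 0, 0.3], "fingers": 1},
  {"delta_pos": [-0.1, 0, 8], "dr": [0, 0, 0.3], "fingers": 1},
  {"delta_pos": [-0.1, 0, 11.2], "dr": [0, 0, 0.3], "fingers": 1},
  {"delta_pos": [-0.1, 0, 11.2], "dr": [0, 0, 0.3], "fingers": 1},
  {"delta_pos": [-0.1, 0, 11.2], "dr": [0, 0, 0.3], "fingers": 1},
])

```text
time: 20.55
tool_pos: [0.577, 0.0193, 0.047]
tool_rot: [3.14, 0.0, 1.437]
contact_force: [-0.8, 0.4, -0.6]
opening: 0.0297
grip_force: 34.8
```

>>> step_arm([
  {"delta_pos": [0, 0, 0], "dr": [0, 0, 0], "fingers": 0.24},
  {"delta_pos": [0, 0, 0], "dr": [0, 0, 0], "fingers": 0.24},
  {"delta_pos": [0, 0, 0], "dr": [0, 0, 0], "fingers": 0.24},
  {"delta_pos": [0, 0, -5], "dr": [0, 0, 0], "fingers": 0.24},
  {"delta_pos": [0, 0, -11], "dr": [0, 0, 0], "fingers": 0.24},
])

```text
time: 21.18
tool_pos: [0.5756, 0.0202, 0.1561]
tool_rot: [-3.139, 0.0, 1.439]
contact_force: [0.2, -0.4, 0.2]
opening: 0.035
grip_force: 0.0
```

```bash
python3 - <<'E'
from look import *
table()
shot('wrist','w7.png')
plan((.48,-.20,.16,40),(.409,-.3765,.10,12.5))
E
```

```text
blue ([409.3, -377.6, 32.6, 33.9, 12.8], [388.0, 241.0]) ([537.6, -410.5, 30.6, 33.6, 12.7], [397.0, 196.0])
orange ([611.1, -286.7, 123.4, 121.8, 88.7], [352.0, 173.0]) ([778.0, 200.9, 71.4, 39.2, 0.4], [185.0, 121.0])
panel ([458.7, 372.1, 164.5, 164.7, 5.9], [128.0, 229.0])
mat ([459.1, 373.5, 221.3, 221.8, 5.9], [129.0, 230.0])
t 21.27 pose [ 0.5801  0.0199  0.1628 82.4481] rp [ 3.1284 -0.0004] open 0.0349
[-23.12  -7.04   0.28] dr 42.4 rows 4.0 q6 0.48
[-16.78   8.96   6.  ] dr 27.5 rows 3.2 q6 0.61
```

View pics/w7.png

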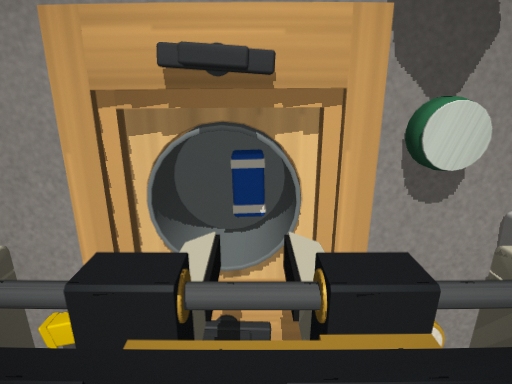

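The first cassette lies flat in the pot, at (248,183). Next is the one at (409,−378).

>>> step_arm([
  {"delta_pos": [-4.5, -1.4, -1], "dr": [0, 0, 8.5], "fingers": 0},
  {"delta_pos": [-9.2, -2.8, -1], "dr": [0, 0, 17], "fingers": -0.3},
  {"delta_pos": [-13.9, -4.2, -1], "dr": [0, 0, 25.5], "fingers": -0.3},
  {"delta_pos": [-18.5, -5.6, -1], "dr": [0, 0, 34], "fingers": -0.3},
  {"delta_pos": [-23.1, -7, 0], "dr": [0, 0, 42.4], "fingers": -0.3},
])

```text
time: 21.9
tool_pos: [0.4762, -0.2012, 0.1562]
tool_rot: [3.14, -0.001, 0.694]
contact_force: [0.5, 0.1, -0.3]
opening: 0.0594
grip_force: 0.0
```

>>> step_arm([
  {"delta_pos": [-4, 2.2, 1], "dr": [0, 0, 7], "fingers": -0.3},
  {"delta_pos": [-8.5, 4.5, 2], "dr": [0, 0, 14], "fingers": -0.3},
  {"delta_pos": [-13, 7, 4], "dr": [0, 0, 21], "fingers": -0.3},
  {"delta_pos": [-16.8, 9, 6], "dr": [0, 0, 27.5], "fingers": -0.3},
  {"delta_pos": [-16.8, 9, 6], "dr": [0, 0, 27.5], "fingers": -0.3},
])

```text
time: 22.52
tool_pos: [0.4039, -0.3784, 0.094]
tool_rot: [-3.14, 0.001, 0.214]
contact_force: [0.4, 0.2, -0.9]
opening: 0.0599
grip_force: 0.0
```

```bash
python3 - <<'E'
from look import *
plan((.4085,-.378,.010,13))
P,im=shot('wrist');print(pix(P,(.4085,-.378,.026)))
h=hsv(im);print(blobs(P,im,(h[...,0]>105)&(h[...,0]<125)&(h[...,1]>130),.026,200))
E
```

```text
t 22.52 pose [ 0.4039 -0.3784  0.094  12.2755] rp [-3.1396  0.0015] open 0.0599
[0.46 0.06 8.4 ] dr -0.7 rows 1.3 q6 0.6
[254.7586 202.5979]
[(array([ 409. , -379.9,   35.2,   29.4,   13.7]), array([257., 202.])), (array([ 438.9, -372.6,    8.8,   28.2,   12.3]), array([256., 162.])), (array([ 509. , -417.1,    5. ,   32.8,   12.5]), array([345.,  75.])), (array([ 535.7, -411.4,   34.6,   33.4,   12.7]), array([348.,  29.]))]
```

>>> step_arm([
  {"delta_pos": [0.5, 0.2, 4], "dr": [0, 0, -0.7], "fingers": -0.3},
  {"delta_pos": [0.5, 0.2, 7.5], "dr": [0, 0, -0.7], "fingers": -0.3},
  {"delta_pos": [0.5, 0.2, 8.4], "dr": [0, 0, -0.7], "fingers": -0.3},
  {"delta_pos": [0.5, 0.2, 8.4], "dr": [0, 0, -0.7], "fingers": -0.3},
  {"delta_pos": [0.5, 0.2, 8.4], "dr": [0, 0, -0.7], "fingers": 1},
])

```text
time: 23.2
tool_pos: [0.412, -0.3781, 0.0133]
tool_rot: [3.139, -0.001, 0.232]
contact_force: [0.4, 0.2, -0.4]
opening: 0.0537
grip_force: 0.0
```

>>> step_arm([
  {"delta_pos": [0, 0, 0], "dr": [0, 0, 0], "fingers": 1},
  {"delta_pos": [0, 0, 0], "dr": [0, 0, 0], "fingers": 1},
  {"delta_pos": [0, 0, 0], "dr": [0, 0, 0], "fingers": 1},
  {"delta_pos": [0, 0, 0], "dr": [0, 0, 0], "fingers": 1},
  {"delta_pos": [0, 0, 0], "dr": [0, 0, 0], "fingers": 1},
])

```text
time: 23.82
tool_pos: [0.4114, -0.3779, 0.0123]
tool_rot: [3.14, -0.0, 0.231]
contact_force: [-1.3, -0.1, 6.2]
opening: 0.0299
grip_force: 35.0
```

>>> step_arm([
  {"delta_pos": [0, 0, -3], "dr": [0, 0, 0], "fingers": 1},
  {"delta_pos": [0, 0, -7], "dr": [0, 0, 0], "fingers": 1},
  {"delta_pos": [0, 0, -12], "dr": [0, 0, 0], "fingers": 1},
  {"delta_pos": [0, 0, -16], "dr": [0, 0, 0], "fingers": 1},
  {"delta_pos": [0, 0, -18], "dr": [0, 0, 0], "fingers": 1},
])

```text
time: 24.45
tool_pos: [0.4115, -0.3779, 0.194]
tool_rot: [3.139, -0.001, 0.231]
contact_force: [0.1, -0.4, -1.6]
opening: 0.0296
grip_force: 35.0
```

```bash
python3 - <<'E'
from look import *
plan((.46,-.19,.185,45),(.5436,.0262,.16,82.7),(.5436,.0262,.044,82.7))
E
```

```text
t 24.45 pose [ 0.4115 -0.3779  0.194  13.2311] rp [ 3.139  -0.0013] open 0.0296
[  9.02 -17.18   0.9 ] dr -31.8 rows 3.1 q6 0.39
[21.2  -9.38  2.5 ] dr -37.7 rows 3.7 q6 0.18
[ 0.   0.  11.6] dr -0.0 rows 1.9 q6 0.18
```

>>> step_arm([
  {"delta_pos": [2, -3.8, 0.2], "dr": [0, 0, -7], "fingers": 1},
  {"delta_pos": [4, -7.6, 0.4], "dr": [0, 0, -14], "fingers": 1},
  {"delta_pos": [6, -11.4, 0.6], "dr": [0, 0, -21], "fingers": 1},
  {"delta_pos": [8, -15.2, 0.8], "dr": [0, 0, -28], "fingers": 1},
  {"delta_pos": [9, -17.2, 0.9], "dr": [0, 0, -31.8], "fingers": 1},
])

```text
time: 25.08
tool_pos: [0.4593, -0.1873, 0.1823]
tool_rot: [-3.14, 0.0, 0.79]
contact_force: [-0.1, -0.5, -1.0]
opening: 0.0296
grip_force: 35.0
```

>>> step_arm([
  {"delta_pos": [5, -2.2, 0.5], "dr": [0, 0, -9], "fingers": 1},
  {"delta_pos": [10, -4.4, 1], "dr": [0, 0, -18], "fingers": 1},
  {"delta_pos": [15, -6.6, 1.5], "dr": [0, 0, -27], "fingers": 1},
  {"delta_pos": [20, -8.8, 2], "dr": [0, 0, -36], "fingers": 1},
  {"delta_pos": [21.2, -9.4, 2.5], "dr": [0, 0, -37.7], "fingers": 1},
])

```text
time: 25.7
tool_pos: [0.543, 0.0298, 0.157]
tool_rot: [-3.141, -0.0, 1.449]
contact_force: [-0.4, -0.6, 0.9]
opening: 0.0294
grip_force: 35.0
```

```bash
python3 - <<'E'
from look import *
plan((.5436,.028,.044,82.7))
E
```

```text
t 25.7 pose [ 0.543   0.0298  0.157  83.035 ] rp [-3.1409 -0.0004] open 0.0294
[-0.17  0.09 11.3 ] dr 0.3 rows 1.8 q6 0.18
```

>>> step_arm([
  {"delta_pos": [0, 0.1, 4], "dr": [0, 0, 0.2], "fingers": 1},
  {"delta_pos": [0, 0.1, 8], "dr": [0, 0, 0.2], "fingers": 1},
  {"delta_pos": [0, 0.1, 11.2], "dr": [0, 0, 0.2], "fingers": 1},
  {"delta_pos": [0, 0.1, 11.2], "dr": [0, 0, 0.2], "fingers": 1},
  {"delta_pos": [0, 0.1, 11.2], "dr": [0, 0, 0.2], "fingers": 1},
])

```text
time: 26.32
tool_pos: [0.5444, 0.0263, 0.0467]
tool_rot: [3.14, 0.0, 1.44]
contact_force: [0.9, -0.9, -0.7]
opening: 0.0292
grip_force: 35.0
```

>>> step_arm([
  {"delta_pos": [0, 0, 0], "dr": [0, 0, 0], "fingers": 0.24},
  {"delta_pos": [0, 0, 0], "dr": [0, 0, 0], "fingers": 0.24},
  {"delta_pos": [0, 0, 0], "dr": [0, 0, 0], "fingers": 0.24},
  {"delta_pos": [0, 0, -5], "dr": [0, 0, 0], "fingers": 0.24},
  {"delta_pos": [0, 0, -11], "dr": [0, 0, 0], "fingers": 0.24},
])

```text
time: 26.95
tool_pos: [0.5429, 0.0269, 0.1562]
tool_rot: [-3.139, 0.0, 1.44]
contact_force: [1.5, -0.1, -1.1]
opening: 0.0348
grip_force: 0.0
```

```bash
python3 - <<'E'
from look import *
table()
shot('wrist','w8.png')
plan((.55,-.20,.16,40),(.536,-.411,.095,12.7))
E
```

```text
blue ([537.7, -410.9, 30.6, 33.5, 12.7], [397.0, 196.0])
orange ([609.6, -286.7, 123.3, 118.8, 88.7], [352.0, 173.0]) ([778.0, 200.9, 71.4, 39.2, 0.4], [185.0, 121.0])
panel ([458.6, 372.2, 164.5, 164.4, 5.9], [128.0, 229.0])
mat ([458.9, 373.7, 222.1, 221.6, 6.1], [129.0, 229.0])
t 27.05 pose [ 0.5474  0.0266  0.1624 82.5412] rp [ 3.1288 -0.0005] open 0.0347
[-22.44   3.2    0.24] dr 42.5 rows 4.0 q6 0.52
[-14.64  15.26   6.5 ] dr 27.3 rows 3.5 q6 0.69
```

View pics/w8.png

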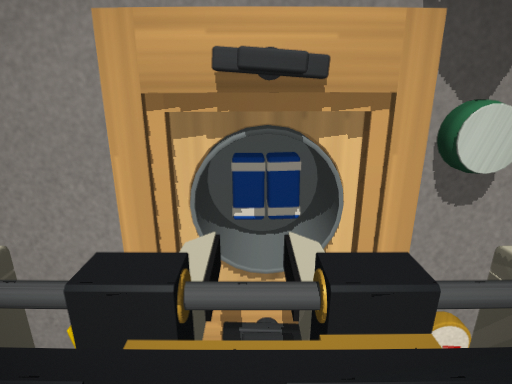

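Both cassettes lie flat side by side in the pot, at (249,186) and (283,186). Now the third, at (537,−411).

>>> step_arm([
  {"delta_pos": [-4.4, 0.6, -1], "dr": [0, 0, 8.5], "fingers": 0},
  {"delta_pos": [-9, 1.2, -1], "dr": [0, 0, 17], "fingers": -0.3},
  {"delta_pos": [-13.5, 1.9, -1], "dr": [0, 0, 25.5], "fingers": -0.3},
  {"delta_pos": [-18, 2.5, -1], "dr": [0, 0, 34], "fingers": -0.3},
  {"delta_pos": [-22.4, 3.2, 0], "dr": [0, 0, 42.4], "fingers": -0.3},
])

```text
time: 27.68
tool_pos: [0.5465, -0.2011, 0.1559]
tool_rot: [3.14, -0.001, 0.695]
contact_force: [0.3, -0.2, 0.0]
opening: 0.0601
grip_force: 0.0
```

>>> step_arm([
  {"delta_pos": [-3.7, 3.8, 0], "dr": [0, 0, 7], "fingers": -0.3},
  {"delta_pos": [-7.5, 7.8, 0], "dr": [0, 0, 14], "fingers": -0.3},
  {"delta_pos": [-11.3, 11.8, 1], "dr": [0, 0, 21], "fingers": -0.3},
  {"delta_pos": [-14.6, 15.3, 3], "dr": [0, 0, 27.3], "fingers": -0.3},
  {"delta_pos": [-14.6, 15.3, 5], "dr": [0, 0, 27.3], "fingers": -0.3},
])

```text
time: 28.3
tool_pos: [0.532, -0.4143, 0.1041]
tool_rot: [3.141, 0.0, 0.219]
contact_force: [0.7, 0.6, 0.5]
opening: 0.0596
grip_force: 0.0
```

```bash
python3 - <<'E'
from look import *
plan((.536,-.4115,.010,13))
P,im=shot('wrist');cv2.imwrite('pics/w9.png',im[:,:,::-1]);print(pix(P,(.536,-.4115,.026)))
h=hsv(im);print(blobs(P,im,(h[...,0]>105)&(h[...,0]<125)&(h[...,1]>130),.026,200))
E
```

```text
t 28.3 pose [ 0.532  -0.4143  0.1041 12.5216] rp [3.1406 0.0003] open 0.0596
[ 0.45 -0.18  9.41] dr -0.5 rows 1.5 q6 0.69
[251.24   198.4521]
[(array([ 538.1, -413.6,   34.3,   29.2,   12.5]), array([254., 196.])), (array([ 567.7, -407.4,    7.6,   28.6,   12.5]), array([254., 158.]))]
```

View pics/w9.png

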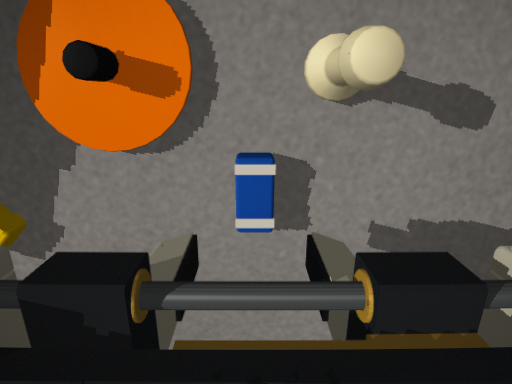

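The cassette at (255,192) is between the fingers, and the king and the cover are clear.

>>> step_arm([
  {"delta_pos": [0.4, 0, 4], "dr": [0, 0, 0], "fingers": -0.3},
  {"delta_pos": [0.4, 0, 8], "dr": [0, 0, 0], "fingers": -0.3},
  {"delta_pos": [0.4, 0, 9.4], "dr": [0, 0, 0], "fingers": -0.3},
  {"delta_pos": [0.4, 0, 9.4], "dr": [0, 0, 0], "fingers": -0.3},
  {"delta_pos": [0.4, 0, 9.4], "dr": [0, 0, 0], "fingers": 1},
])

```text
time: 28.98
tool_pos: [0.5382, -0.4104, 0.0138]
tool_rot: [3.139, -0.002, 0.224]
contact_force: [0.4, 0.7, 0.0]
opening: 0.0534
grip_force: 0.0
```

>>> step_arm([
  {"delta_pos": [0, 0, 0], "dr": [0, 0, 0], "fingers": 1},
  {"delta_pos": [0, 0, 0], "dr": [0, 0, 0], "fingers": 1},
  {"delta_pos": [0, 0, 0], "dr": [0, 0, 0], "fingers": 1},
  {"delta_pos": [0, 0, 0], "dr": [0, 0, 0], "fingers": 1},
  {"delta_pos": [0, 0, 0], "dr": [0, 0, 0], "fingers": 1},
])

```text
time: 29.6
tool_pos: [0.5375, -0.4101, 0.0126]
tool_rot: [3.14, -0.001, 0.224]
contact_force: [-0.9, 0.8, 5.3]
opening: 0.0294
grip_force: 35.0
```

>>> step_arm([
  {"delta_pos": [0, 0, -3], "dr": [0, 0, 0], "fingers": 1},
  {"delta_pos": [0, 0, -7], "dr": [0, 0, 0], "fingers": 1},
  {"delta_pos": [0, 0, -12], "dr": [0, 0, 0], "fingers": 1},
  {"delta_pos": [0, 0, -16], "dr": [0, 0, 0], "fingers": 1},
  {"delta_pos": [0, 0, -18], "dr": [0, 0, 0], "fingers": 1},
])

```text
time: 30.22
tool_pos: [0.5376, -0.4099, 0.1943]
tool_rot: [3.139, -0.002, 0.224]
contact_force: [0.2, -1.0, -0.7]
opening: 0.03
grip_force: 35.0
```

```bash
python3 - <<'E'
from look import *
plan((.55,-.19,.185,45),(.5605,.026,.16,82.7),(.5605,.026,.050,82.7))
E
```

```text
t 30.23 pose [ 0.5376 -0.4099  0.1943 12.8349] rp [ 3.1392 -0.0017] open 0.03
[  6.09 -21.17   0.93] dr -32.2 rows 3.5 q6 0.45
[ 16.02 -14.53   2.5 ] dr -37.7 rows 3.5 q6 0.17
[ 0.  0. 11.] dr -0.0 rows 1.8 q6 0.17
```

>>> step_arm([
  {"delta_pos": [1.3, -4.4, 0.2], "dr": [0, 0, -7], "fingers": 1},
  {"delta_pos": [2.6, -8.8, 0.4], "dr": [0, 0, -14], "fingers": 1},
  {"delta_pos": [3.9, -13.2, 0.6], "dr": [0, 0, -21], "fingers": 1},
  {"delta_pos": [5.2, -17.6, 0.8], "dr": [0, 0, -28], "fingers": 1},
  {"delta_pos": [6.1, -21.2, 0.9], "dr": [0, 0, -32.2], "fingers": 1},
])

```text
time: 30.85
tool_pos: [0.5492, -0.1873, 0.1822]
tool_rot: [-3.14, 0.0, 0.79]
contact_force: [-0.5, -0.8, -1.0]
opening: 0.0299
grip_force: 35.0
```

>>> step_arm([
  {"delta_pos": [4, -3.6, 0.5], "dr": [0, 0, -9], "fingers": 1},
  {"delta_pos": [8, -7.2, 1], "dr": [0, 0, -18], "fingers": 1},
  {"delta_pos": [12, -10.8, 1.5], "dr": [0, 0, -27], "fingers": 1},
  {"delta_pos": [16, -14.5, 2], "dr": [0, 0, -36], "fingers": 1},
  {"delta_pos": [16, -14.5, 2.5], "dr": [0, 0, -37.7], "fingers": 1},
])

```text
time: 31.48
tool_pos: [0.5594, 0.03, 0.1571]
tool_rot: [-3.14, -0.001, 1.451]
contact_force: [0.7, -0.5, -0.8]
opening: 0.0293
grip_force: 35.0
```

```bash
python3 - <<'E'
from look import *
plan((.5605,.026,.052,82.7))
E
```

```text
t 31.48 pose [ 0.5594  0.03    0.1571 83.1302] rp [-3.1404 -0.0007] open 0.0293
[-0.38  0.15 10.51] dr 0.4 rows 1.7 q6 0.17
```

>>> step_arm([
  {"delta_pos": [-0.1, 0.1, 4], "dr": [0, 0, 0.2], "fingers": 1},
  {"delta_pos": [-0.1, 0.1, 8], "dr": [0, 0, 0.2], "fingers": 1},
  {"delta_pos": [-0.1, 0.1, 10.2], "dr": [0, 0, 0.2], "fingers": 1},
  {"delta_pos": [-0.1, 0.1, 10.6], "dr": [0, 0, 0.2], "fingers": 1},
  {"delta_pos": [-0.1, 0.1, 10.6], "dr": [0, 0, 0.2], "fingers": 1},
])

```text
time: 32.1
tool_pos: [0.5613, 0.0245, 0.0521]
tool_rot: [3.141, 0.0, 1.439]
contact_force: [0.7, -0.2, 0.0]
opening: 0.0296
grip_force: 35.0
```

>>> step_arm([
  {"delta_pos": [0, 0, 0], "dr": [0, 0, 0], "fingers": 0.24},
  {"delta_pos": [0, 0, 0], "dr": [0, 0, 0], "fingers": 0.24},
  {"delta_pos": [0, 0, 0], "dr": [0, 0, 0], "fingers": 0.24},
  {"delta_pos": [0, 0, -5], "dr": [0, 0, 0], "fingers": 0.24},
  {"delta_pos": [0, 0, -11], "dr": [0, 0, 0], "fingers": 0.24},
])

```text
time: 32.72
tool_pos: [0.5601, 0.0252, 0.1621]
tool_rot: [-3.139, 0.0, 1.44]
contact_force: [1.7, 0.1, 0.3]
opening: 0.0348
grip_force: 0.0
```

```bash
python3 - <<'E'
from look import *
table()
shot('wrist','w10.png')
plan((.61,-.20,.16,40),(.61,-.2865,.10,20))
E
```

```text
blue
orange ([610.1, -285.9, 122.2, 123.5, 24.1], [352.0, 173.0]) ([778.0, 200.9, 71.4, 39.2, 0.4], [185.0, 121.0])
panel ([458.7, 372.1, 164.5, 164.7, 5.9], [128.0, 229.0])
mat ([459.1, 373.5, 221.4, 221.6, 5.9], [129.0, 229.0])
t 32.83 pose [ 0.5647  0.025   0.1687 82.5426] rp [ 3.1284 -0.0005] open 0.0351
[-21.72   7.42   0.87] dr 42.5 rows 4.0 q6 0.56
[-5.56  6.63  6.  ] dr 20 rows 1.9 q6 0.78
```

View pics/w10.png

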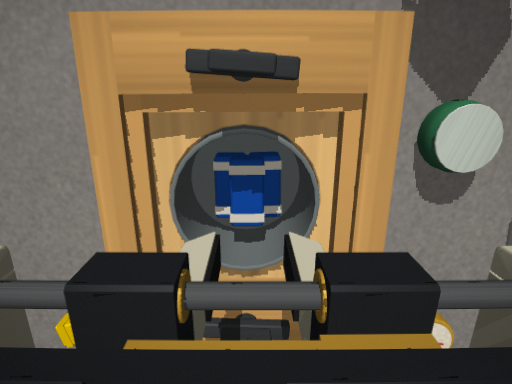

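All three cassettes lie flat in the pot, the third on top at (247,188), and no blue is left on the table. Now the cover.

>>> step_arm([
  {"delta_pos": [-5, 1.5, -1], "dr": [0, 0, 0], "fingers": 0},
  {"delta_pos": [-11, 3.3, -1], "dr": [0, 0, 0], "fingers": -0.3},
  {"delta_pos": [-17, 5, -1], "dr": [0, 0, 0], "fingers": -0.3},
  {"delta_pos": [-23, 6.9, -1], "dr": [0, 0, 0], "fingers": -0.3},
  {"delta_pos": [-29, 8.6, 0], "dr": [0, 0, 0], "fingers": -0.3},
])

```text
time: 33.45
tool_pos: [0.609, -0.2747, 0.1625]
tool_rot: [3.139, 0.001, 1.44]
contact_force: [0.9, 0.4, 0.1]
opening: 0.0597
grip_force: 0.0
```

>>> step_arm([
  {"delta_pos": [-1.3, 0.4, 1], "dr": [0, 0, 0], "fingers": -0.3},
  {"delta_pos": [-1.3, 0.4, 3], "dr": [0, 0, 0], "fingers": -0.3},
  {"delta_pos": [-1.3, 0.4, 4], "dr": [0, 0, 0], "fingers": -0.3},
  {"delta_pos": [-1.3, 0.4, 4], "dr": [0, 0, 0], "fingers": -0.3},
  {"delta_pos": [-1.3, 0.4, 4], "dr": [0, 0, 0], "fingers": -0.3},
])

```text
time: 34.08
tool_pos: [0.6111, -0.2854, 0.1228]
tool_rot: [3.14, 0.001, 1.441]
contact_force: [0.1, 0.3, 0.1]
opening: 0.0594
grip_force: 0.0
```

```bash
cat > cov.py <<'E'
from look import *
from scipy.optimize import least_squares
P,im=shot('wrist');h=hsv(im);m=((h[...,0]<14)&(h[...,1]>180)&(h[...,2]>50)).astype(np.uint8);m[250:]=0
c=max(cv2.findContours(m,cv2.RETR_EXTERNAL,cv2.CHAIN_APPROX_NONE)[0],key=cv2.contourArea)[:,0]
c=c[(c[:,1]<225)&(c[:,1]>2)&(c[:,0]>2)&(c[:,0]<508)]
W=np.array([world(P,p.astype(float),.014)[:2] for p in c])
f=least_squares(lambda q:np.hypot(*(W-q[:2]).T)-q[2],[.61,-.2865,.064],loss='soft_l1',f_scale=.001)
print(len(c),f.x,np.abs(f.fun).mean())
k=((h[...,2]<45)).astype(np.uint8);k[235:]=0
for b in blobs(P,im,k,.048,150): print('knob',*b)
plan((f.x[0],f.x[1],.019,82.5))
E
python3 cov.py
```

```text
302 [ 0.6091 -0.2843  0.0629] 0.0005216736163392338
knob [ 609.8 -280.    29.2   21.7   82.5] [249. 200.]
t 34.12 pose [ 0.6112 -0.2856  0.123  82.5755] rp [3.14   0.0008] open 0.06
[ 0.1  -0.23 10.4 ] dr 0.1 rows 1.7 q6 -0.31
```

>>> step_arm([
  {"delta_pos": [0.1, -0.2, 4], "dr": [0, 0, 0], "fingers": -0.3},
  {"delta_pos": [0.1, -0.2, 8], "dr": [0, 0, 0], "fingers": -0.3},
  {"delta_pos": [0.1, -0.2, 10.3], "dr": [0, 0, 0], "fingers": -0.3},
  {"delta_pos": [0.1, -0.2, 10.3], "dr": [0, 0, 0], "fingers": -0.3},
  {"delta_pos": [0.1, -0.2, 10.3], "dr": [0, 0, 0], "fingers": 1},
], newtons=45)

```text
time: 34.75
tool_pos: [0.6098, -0.2851, 0.0206]
tool_rot: [3.139, 0.001, 1.441]
contact_force: [-0.3, 0.6, 0.6]
opening: 0.0536
grip_force: 0.0
```

>>> step_arm([
  {"delta_pos": [0, 0, 0], "dr": [0, 0, 0], "fingers": 1},
  {"delta_pos": [0, 0, 0], "dr": [0, 0, 0], "fingers": 1},
  {"delta_pos": [0, 0, 0], "dr": [0, 0, 0], "fingers": 1},
  {"delta_pos": [0, 0, 0], "dr": [0, 0, 0], "fingers": 1},
  {"delta_pos": [0, 0, 0], "dr": [0, 0, 0], "fingers": 1},
])

```text
time: 35.38
tool_pos: [0.609, -0.2848, 0.0194]
tool_rot: [3.141, 0.0, 1.44]
contact_force: [-0.5, 0.3, 5.6]
opening: 0.0233
grip_force: 45.0
```

>>> step_arm([
  {"delta_pos": [0, 0, -3], "dr": [0, 0, 0], "fingers": 1},
  {"delta_pos": [0, 0, -7], "dr": [0, 0, 0], "fingers": 1},
  {"delta_pos": [0, 0, -11], "dr": [0, 0, 0], "fingers": 1},
  {"delta_pos": [0, 0, -15], "dr": [0, 0, 0], "fingers": 1},
  {"delta_pos": [0, 0, -16], "dr": [0, 0, 0], "fingers": 1},
])

```text
time: 36.0
tool_pos: [0.6097, -0.2852, 0.1814]
tool_rot: [3.137, 0.002, 1.44]
contact_force: [0.2, 0.1, -1.8]
opening: 0.0232
grip_force: 45.0
```

```bash
python3 - <<'E'
from look import *
plan((.5605,.024,.175,82.5),(.5605,.024,.110,82.5))
P,im=shot('wrist','x.png')
# flange underside plane test: flange top expected at tip-0.006
h=hsv(im);m=((h[...,0]<14)&(h[...,1]>180)&(h[...,2]>50)).astype(np.uint8);m[250:]=0
s=robot.observe()
c=max(cv2.findContours(m,cv2.RETR_EXTERNAL,cv2.CHAIN_APPROX_NONE)[0],key=cv2.contourArea)[:,0]
c=c[(c[:,1]<225)&(c[:,1]>2)&(c[:,0]>2)&(c[:,0]<508)]
from scipy.optimize import least_squares
W=np.array([world(P,p.astype(float),s['tool_pos'][2]-.0065)[:2] for p in c])
f=least_squares(lambda q:np.hypot(*(W-q[:2]).T)-q[2],[.61,-.2865,.064],loss='soft_l1',f_scale=.001)
print(len(c),f.x,f.x[:2]-s['tool_pos'][:2],np.abs(f.fun).mean())
E
```

```text
t 36.0 pose [ 0.6097 -0.2852  0.1814 82.5329] rp [3.1374 0.002 ] open 0.0232
[30.02 -8.9   0.64] dr 0.0 rows 5.0 q6 0.17
[0.  0.  6.5] dr -0.0 rows 1.0 q6 0.17
525 [ 0.6004 -0.3789  0.1357] [-0.009  -0.0939] 0.007721214648999851
```

>>> step_arm([
  {"delta_pos": [3, -0.9, 0], "dr": [0, 0, 0], "fingers": 1},
  {"delta_pos": [8, -2.4, 0], "dr": [0, 0, 0], "fingers": 1},
  {"delta_pos": [13, -3.9, 0], "dr": [0, 0, 0], "fingers": 1},
  {"delta_pos": [18, -5.3, 0], "dr": [0, 0, 0], "fingers": 1},
  {"delta_pos": [23, -6.8, 0], "dr": [0, 0, 0], "fingers": 1},
])

```text
time: 36.67
tool_pos: [0.5698, -0.0459, 0.1764]
tool_rot: [-3.138, -0.0, 1.44]
contact_force: [-0.2, 0.2, -1.5]
opening: 0.023
grip_force: 45.0
```

>>> step_arm([
  {"delta_pos": [4, -1.2, 0], "dr": [0, 0, 0], "fingers": 1},
  {"delta_pos": [6.5, -2, 0], "dr": [0, 0, 0], "fingers": 1},
  {"delta_pos": [7, -2.1, 0], "dr": [0, 0, 0], "fingers": 1},
  {"delta_pos": [7, -2.1, 1], "dr": [0, 0, 0], "fingers": 1},
  {"delta_pos": [7, -2.1, 1], "dr": [0, 0, 0], "fingers": 1},
])

```text
time: 37.3
tool_pos: [0.5588, 0.0234, 0.167]
tool_rot: [-3.138, 0.001, 1.439]
contact_force: [-0.3, -0.2, -1.2]
opening: 0.0233
grip_force: 45.0
```

```bash
python3 - <<'E'
from look import *
plan((.560,.024,.112,82.5),(.560,.024,.1014,82.5))
P,im=shot('wrist');h=hsv(im);m=((h[...,0]<10)&(h[...,1]>210)).astype(np.uint8);m[250:]=0
s=robot.observe()
c=max(cv2.findContours(m,cv2.RETR_EXTERNAL,cv2.CHAIN_APPROX_NONE)[0],key=cv2.contourArea)[:,0]
print(c.min(0),c.max(0)); c=c[(c[:,1]<200)]
from scipy.optimize import least_squares
W=np.array([world(P,p.astype(float),s['tool_pos'][2]-.0055)[:2] for p in c])
f=least_squares(lambda q:np.hypot(*(W-q[:2]).T)-.064,[.56,.024],loss='soft_l1',f_scale=.001)
print(f.x-s['tool_pos'][:2],np.abs(f.fun).mean(),s['contact_force'])
E
```

```text
t 37.3 pose [ 0.5588  0.0234  0.167  82.4662] rp [-3.1385  0.0005] open 0.0233
[0.08 0.11 5.5 ] dr -0.0 rows 0.9 q6 0.17
[0.   0.   1.06] dr -0.0 rows 0.2 q6 0.17Traceback (most recent call last):
  File "<stdin>", line 5, in <module>
ValueError: max() iterable argument is empty
```

```bash
python3 - <<'E'
from look import *
P,im=shot('wrist','w11.png');h=hsv(im);print(h[150:245:12,255])
s=robot.observe()
m=((h[...,0]<16)&(h[...,1]>225)).astype(np.uint8);m[250:]=0
n,l,st,ce=cv2.connectedComponentsWithStats(m);print(st[st[:,4]>200])
E
```

```text
[[ 13 255 213]
 [ 13 255 213]
 [ 13 255 212]
 [ 13 255 212]
 [ 13 255 212]
 [ 13 255 212]
 [ 13 255 212]
 [ 90  18  14]]
[[     0      0    512    384 177395]
 [   140    134    224    116  19213]]
```

View pics/w11.png

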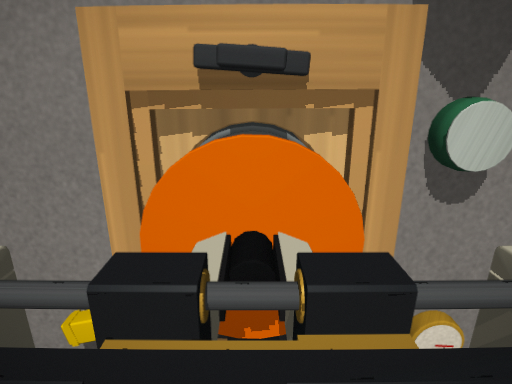

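The cover is held level by its knob at (252,250), right above the pot.

>>> step_arm([
  {"delta_pos": [0.1, 0.1, 2], "dr": [0, 0, 0], "fingers": 1},
  {"delta_pos": [0.1, 0.1, 4], "dr": [0, 0, 0], "fingers": 1},
  {"delta_pos": [0.1, 0.1, 5], "dr": [0, 0, 0], "fingers": 1},
  {"delta_pos": [0.1, 0.1, 5.3], "dr": [0, 0, 0], "fingers": 1},
  {"delta_pos": [0.1, 0.1, 5.3], "dr": [0, 0, 0], "fingers": 1},
])

```text
time: 38.02
tool_pos: [0.561, 0.025, 0.1163]
tool_rot: [3.141, 0.0, 1.44]
contact_force: [1.0, -0.2, -1.5]
opening: 0.0232
grip_force: 45.0
```

```bash
python3 - <<'E'
from look import *
from scipy.optimize import least_squares
P,im=shot('wrist','x2.png');h=hsv(im);s=robot.observe()
m=((h[...,0]<16)&(h[...,1]>225)).astype(np.uint8);m[250:]=0
c=max(cv2.findContours(m,cv2.RETR_EXTERNAL,cv2.CHAIN_APPROX_NONE)[0],key=cv2.contourArea)[:,0];c=c[c[:,1]<225]
W=np.array([world(P,p.astype(float),s['tool_pos'][2]-.0055)[:2] for p in c])
f=least_squares(lambda q:np.hypot(*(W-q[:2]).T)-q[2],[.56,.024,.064],loss='soft_l1',f_scale=.001)
print(f.x,f.x[:2]-s['tool_pos'][:2],np.abs(f.fun).mean(),s['contact_force'])
plan((.560,.024,.1014,82.5))
E
```

```text
[0.5612 0.0264 0.0624] [0.0001 0.0013] 0.00016950965259740792 [-0.8966  0.1683 -1.136 ]
t 38.08 pose [ 0.5611  0.0251  0.1165 82.5221] rp [3.1404 0.0001] open 0.023
[-0.12 -0.09  1.51] dr 0.0 rows 0.2 q6 0.17
```

>>> step_arm([
  {"delta_pos": [-0.2, -0.1, 0.4], "dr": [0, 0, 0], "fingers": 1},
  {"delta_pos": [-0.2, -0.1, 0.8], "dr": [0, 0, 0], "fingers": 1},
  {"delta_pos": [-0.2, -0.1, 1.2], "dr": [0, 0, 0], "fingers": 1},
  {"delta_pos": [-0.2, -0.1, 1.5], "dr": [0, 0, 0], "fingers": 1},
  {"delta_pos": [-0.2, -0.1, 1.5], "dr": [0, 0, 0], "fingers": 1},
])

```text
time: 38.7
tool_pos: [0.5593, 0.0234, 0.1014]
tool_rot: [3.142, 0.0, 1.441]
contact_force: [-3.4, -0.2, 4.8]
opening: 0.0232
grip_force: 45.0
```

>>> step_arm([
  {"delta_pos": [0, 0, 0], "dr": [0, 0, 0], "fingers": 0},
  {"delta_pos": [0, 0, 0], "dr": [0, 0, 0], "fingers": 0},
  {"delta_pos": [0, 0, 0], "dr": [0, 0, 0], "fingers": 0},
  {"delta_pos": [0, 0, -3], "dr": [0, 0, 0], "fingers": 0},
  {"delta_pos": [0, 0, -8], "dr": [0, 0, 0], "fingers": 0},
])

```text
time: 39.33
tool_pos: [0.5583, 0.0235, 0.1801]
tool_rot: [-3.137, 0.0, 1.44]
contact_force: [0.3, -0.6, 1.0]
opening: 0.046
grip_force: 0.0
```

>>> step_arm([
  {"delta_pos": [-5, 0, -5], "dr": [0, 0, 0], "fingers": 0},
  {"delta_pos": [-11, 0, -6], "dr": [0, 0, 0], "fingers": 0},
  {"delta_pos": [-17, 0, -6], "dr": [0, 0, 0], "fingers": 0},
  {"delta_pos": [-23, 0, -6], "dr": [0, 0, 0], "fingers": 0},
  {"delta_pos": [-27, 0, -6], "dr": [0, 0, 0], "fingers": 0},
])

```text
time: 39.95
tool_pos: [0.5236, -0.2471, 0.2408]
tool_rot: [3.141, 0.0, 1.438]
contact_force: [0.2, 0.8, 0.2]
opening: 0.0457
grip_force: 0.0
```

```bash
python3 - <<'E'
from look import *
from scipy.optimize import least_squares
P,im=shot('top');h=hsv(im);H,S,V=h[...,0],h[...,1],h[...,2]
m=((H<16)&(S>200)).astype(np.uint8);k=np.zeros_like(m);k[140:240,185:303]=1;m&=k
c=max(cv2.findContours(m,cv2.RETR_EXTERNAL,cv2.CHAIN_APPROX_NONE)[0],key=cv2.contourArea)[:,0]
W=np.array([world(P,p.astype(float),.096)[:2] for p in c])
f=least_squares(lambda q:np.hypot(*(W-q[:2]).T)-q[2],[.56,.024,.064],loss='soft_l1',f_scale=.001);print(f.x,np.abs(f.fun).max())
for n,mm,z,roi in (('btn',(V<75),.112,(190,165,305,210)),('blue',(H>105)&(H<125)&(S>130),.026,(180,115,512,330)),('insert',(H>8)&(H<25)&(S>60)&(V>120),.104,(185,140,303,240))):
    print(n,*blobs(P,im,mm,z,25,roi))
P,b=shot('scene');a=b[130:290,130:470]
cv2.imwrite('pics/f.png',np.vstack([cv2.resize(a,(600,282)),cv2.resize(im[130:270,100:398],(600,282))])[:,:,::-1])
E
```

```text
Traceback (most recent call last):
ValueError: max() iterable argument is empty
```

I've used all 14 picture views, so I'll check the result by numbers.

```bash
python3 - <<'E'
from look import *
from scipy.optimize import least_squares
fit=lambda P,c,z:least_squares(lambda q:np.hypot(*(np.array([world(P,p.astype(float),z)[:2] for p in c])-q[:2]).T)-q[2],[.56,.024,.064],loss='soft_l1',f_scale=.001)
P,im=shot('top');h=hsv(im);H,S,V=h[...,0],h[...,1],h[...,2]
for nm in ('top','scene'):
    if nm=='scene': P,im2=shot('scene')
    else: im2=im
    g=hsv(im2);u,v=pix(P,(.56,.024,.096));print(nm,u,v,g[int(v)+8,int(u)-20])
    m=((g[...,0]<14)&(g[...,1]>165)&(g[...,2]>80)).astype(np.uint8);k=np.zeros_like(m);k[int(v)-50:int(v)+50,int(u)-60:int(u)+60]=1;m&=k
    c=max(cv2.findContours(m,cv2.RETR_EXTERNAL,cv2.CHAIN_APPROX_NONE)[0],key=cv2.contourArea)[:,0]
    for z in (.092,.096,.102): f=fit(P,c,z);print(z,f.x,np.abs(f.fun).mean(),np.abs(f.fun).max())
for n,mm,z,roi in (('btn',(V<75),.112,(190,165,305,210)),('blue',(H>105)&(H<125)&(S>130),.026,(180,115,512,330))):
    print(n,*blobs(P if 0 else viewer.camera_params('top'),im,mm,z,25,roi))
E
```

```text
top 244.72725363679356 188.51856168565672 [ 11 156 200]
0.092 [0.5589 0.02   0.0605] 0.0007721229201865703 0.004034271392199008
0.096 [0.5584 0.0198 0.0602] 0.000769053617122229 0.004017870791101066
0.102 [0.5577 0.0195 0.0599] 0.0007644495627462629 0.003993272434783188
scene 274.0671262694631 197.00745909898743 [ 11 183 160]
0.092 [0.5573 0.0209 0.0623] 0.009862898034321025 0.05532078360546148
0.096 [0.5629 0.0217 0.0619] 0.009794508350889575 0.054936803072620145
0.102 [0.5714 0.0229 0.0612] 0.009691919882656573 0.05436076498352847
btn (array([559.3,  21. ,  18.7,  21.5,  89.1]), array([246., 188.])) (array([549.3, -79.5,  10.6,  63.6,  78. ]), array([284., 192.])) (array([573.2, 123.4,  15.2,  65.9,  77.3]), array([207., 183.]))
blue
```

>>> step_arm([
  {"delta_pos": [6, 0, 0], "dr": [0, 0, 0], "fingers": 0},
  {"delta_pos": [12, 0, 0], "dr": [0, 0, 0], "fingers": 0},
  {"delta_pos": [18, 0, 0], "dr": [0, 0, 0], "fingers": 0},
  {"delta_pos": [21, 0, 0], "dr": [0, 0, 0], "fingers": 0},
  {"delta_pos": [21, 0, 0], "dr": [0, 0, 0], "fingers": 0},
])

```text
time: 40.72
tool_pos: [0.5515, -0.0327, 0.241]
tool_rot: [3.142, -0.0, 1.446]
contact_force: [-1.2, -1.1, -0.9]
opening: 0.0457
grip_force: 0.0
```

```bash
python3 - <<'E'
from look import *
from scipy.optimize import least_squares
P,im=shot('wrist','x3.png');h=hsv(im);m=((h[...,0]<16)&(h[...,1]>225)).astype(np.uint8);m[250:]=0
c=max(cv2.findContours(m,cv2.RETR_EXTERNAL,cv2.CHAIN_APPROX_NONE)[0],key=cv2.contourArea)[:,0];print(c.min(0),c.max(0))
c=c[(c[:,1]<225)&(c[:,1]>2)]
W=np.array([world(P,p.astype(float),.096)[:2] for p in c])
f=least_squares(lambda q:np.hypot(*(W-q[:2]).T)-q[2],[.56,.024,.064],loss='soft_l1',f_scale=.001);print(f.x,np.abs(f.fun).mean(),np.abs(f.fun).max())
print(robot.observe()['contact_force'])
E
```

```text
[184  53] [319 190]
[0.5578 0.022  0.0627] 0.00024800956138100125 0.0006736542781739033
[ 0.1032 -0.3344 -0.3135]
```

The cover fits a true circle at seated height, to within 0.7 mm, and the release contact came at the predicted height. I'll hand in.

```bash
python3 -c "
from cell import robot
print(robot.hand_in())"
```

```text
the job is handed in; nothing more can be done
None
```

The job is handed in (no verdict was returned): both buttons are turned aside, the panel lies in the middle of the mat, all three blue cassettes are in the pot, and the cover measures seated and level, checked by numbers because the picture views were used up.

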